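# Pin the roller arm back into the projector's hinge bracket

## Task

Slide the loose roller arm along the projector's deck until its eye rests against the two posts under the bracket's top plate. Then take the long hinge pin from the wooden rack, feel for the hole of the loosely held top plate, bring it in line and push the pin down through plate, eye and deck, driving the plug ahead of it, until its head sits flush on the plate; work gently, ramming nothing, then let go. Leave the short pin and the other things around alone.

Things in the scene. Friction and masses are not known exactly. Their poses are not given: they have to be found in the camera images.
- projector: Grey projector chassis fixed on the bench, 220 (x) x 340 (y) x 60 mm high; origin at the centre of its underside, z up; its flat top (the deck) lies 60 mm above. The hinge bracket on it: two round steel posts of 12 mm diameter at x +-15.8, y +105.8 mm, carrying a level top plate 56 x 56 x 12 mm (z +76 to +88 mm, about x +-28, y +70 to +126 mm); the 16 mm gap below is open to -y.
- deck_hole (a point): Centre of the 11.5 mm hole in the deck: x 0, y +90, z +60 mm of the projector, same axes. The plate above (top 28 mm higher) has a like hole, but floats on slotted screws: its hole starts up to 7 mm off in x and in y, is not measured, and slides level with 4 to 6 N of drag. The arm's eye enters moving to +y; resting on both posts it is within 1.5 mm of this axis.
- plug (a joint): White nylon plug, 10.8 mm thick, in the deck's hole, its top 4 mm below the deck at value 0; the value is how far it has been pushed down (m), 0 to 0.030. It starts at 0 to 0.003, drags with about 8 N all the way and stays where it is left. The seated pin leaves it at about 0.020.
- roller_arm: Loose metal arm, flat on the deck, about 220 g: bar 18 mm wide, 14 mm thick, running from the eye (32 mm outside, 11.5 mm hole) to y -119. Origin on the eye's axis at its underside. Upright tab to hold it by: 12 mm thick in x, 34 long in y, centre y -55, z 14 to 38. Roller 24 mm wide at y -103, z 14 to 34. Starts 45 to 70 mm short (-y) of the hole, up to 15 to the side, yawed up to 0.25.
- pin: Long steel hinge pin, 90 g, upright in the rack: shank 10 mm thick, 52 mm long, its nose tapering to 7.6 mm over the last 4 mm; above it a ribbed round head, 20 mm diameter, 28 mm high. Origin at the tip of the nose, z along the pin (head from z 52 to 80 mm). In the rack its head stands higher than the short pin's: 62 to 90 mm above the bench.
- pin_shoulder (a point): Centre of the flat underside of the long pin's head, 52 mm above the pin's tip; when the pin is fully home it lies 28 mm straight above the deck hole's centre.
- rack: Fixed wooden block, 50 (x) x 120 (y) x 44 mm high; origin at the centre of its underside. Two holes of 10.8 mm, 34 mm deep, at x 0, y -34 and y +34 mm; one holds the long pin, the other the short one, either way round.
- short_pin: Short steel pin of the same head, shank only 38 mm; its head stands from 48 to 76 mm above the bench. To be left in the rack. Origin at its tip.
- lens: Black lens barrel, 48 mm diameter, 72 mm high, standing on the deck; leave alone. Origin at the centre of its underside.
- canister: Clear round can with a cap, 60 mm diameter, 100 mm high, standing on the bench; leave alone. Origin at the centre of its underside.
- screwdriver: Screwdriver lying on the bench; leave alone.
Not all that is in view belongs to the job. There is more than one size of the roller_arm; the one meant has the size given above.

How it is judged:
By the outcome, as a careful person would: the job done as asked, in the order asked, and still so for the second after the job is handed in, with the robot touching nothing.
It also fails if it takes over 72 s, if anything falls off the work surface, if the arm or the gripper's body presses on something with over 40 N, if the wrist force passes 120 N, or if a joint passes its speed limit or range.

## Robot

A 6-joint arm with a two-finger parallel gripper is mounted at the origin on the work surface. World frame = base frame: x ahead of the robot, y to its left, z up, the work surface at z = 0. Lengths are in m, angles in rad, forces in N, time in s.
With the tool pointing down it reaches from about 0.35 to 0.875 m from the base axis. Payload 15.5 kg.
Tool frame: the origin (TCP) lies midway between the tips of the shut fingers; the grasp point (between the pads) lies 19 mm behind it; z points along the fingers, y is the direction in which the jaws open and shut (so a half turn about z gives the same grasp; the last joint's range is limited). The gripper opens to 85 mm and grips with 20 to 120 N. Pads are 22 mm wide; open, the fingers measure 114 mm over their backs; the gripper's body (76 mm by 85 mm) begins 54 mm behind the grasp point. The pads swing forward as they close: fully open they stand 13 mm farther back than shut.
Start: joints at [-1.236, 0.494, 1.345, -0, 1.302, -0.096], TCP at [0.261, -0.568, 0.231] pointing down, gripper open.
Joint ranges: [-2.91, 2.91], [-0.82, 2.16], [0.22, 2.67], [-1.22, 4.37], [0.12, 2.79], [-3.08, 3.08]. Speed limits (rad/s): [1.89, 1.89, 2.57, 3.01, 3.01, 3.01].

## Interface

Orientations are given as [roll, pitch, yaw] about the fixed x, y, z axes, in that order (R = Rz(yaw) Ry(pitch) Rx(roll)).
In Python, from rig import ctrl, eyes gives the robot as it stands.
- The arm moves only by the tool arm_command, never from a script. Its argument "steps" is text: rows parted by semicolons, each of 7 numbers parted by spaces: the finger opening in cm, from 0 to 8.54, then the shift along the world's x, y, z in cm, then the turn, a rotation vector about the world's x, y, z in degrees. A call has 1 to 20 rows; each row is the pose to reach, as a shift and turn from the pose commanded when the call began; what a row does not reach only later rows make up. A row lasts 1/12 s, in which the tool goes at most 41.7 mm and 7.16 degrees, less where a joint would pass 70% of its speed; a pose out of reach is approached as far as the arm can. A call with a gripper value outside its range is refused whole. The fingers move at their own pace and stop on an object; the grip force is fixed at half the most. Time passes only in rows, so rows that repeat a pose let the fingers close. It gives the time, the measured TCP pose, the force and the opening at its end, in the units of the state.
- ctrl.get_obs(): the state, without advancing time (a new reading comes with each control period).
- eyes.get_image(name): name is "scene" or "top" or "wrist"; returns the picture (384x512x3 uint8, blue, green, red); there is no depth.
- eyes.get_calibration(name): a dict with "fx", "fy", "cx", "cy" (pixels), "k1" (the pictures are not rectified: a ray, as slopes to the right and down, at radius r is drawn at 1 + k1 r^2 times it, then the intrinsics apply), "rvec" (rotation vector, rad) and "tvec" (3), from world to camera coordinates, as OpenCV has them. Camera axes: x right, y down, z forward; pixel columns grow to the right and rows downward; lengths in m; the calibration is good to about 2 mm. A picture is of the moment at which its call begins: read the wrist's pose just before it. get_calibration takes no time and is no camera call; for the wrist camera it gives the pose at the moment of the call.
- ctrl.close_job(): hands the job in, once; it reports no verdict.
Trained networks look in the newest picture that a camera, given by its name, has taken for a name from the list of things; names that differ only in an ending like _2 or _b are one class to them, and where a whole thing is asked for, a point or a joint stands for the part that bears it (a point fixed in the world has none). Each returns a list of dicts, best first, with "confidence" (0 to 1); they miss things now and then, are a little off and sometimes report something else, mostly with a low value. They report only what shows in the picture. A call takes as long as a camera call. They do not tell look-alikes from the thing itself.
- eyes.recognise(camera, name): "extent" ([centre column, centre row, width, height] in pixels, round what is visible of it).
The state is a dict: "time_s": time; "qpos": joint angles; "qd": joint speeds; "joint_efforts": joint torques, N m; "eef_pos": TCP position; "tcp_rot": TCP orientation; "force": force on the tool from outside, world axes, zero at the start; "ft_torque": the same for the moment, N m; "gripper_width": finger opening in m.
Only numpy, scipy, OpenCV 4.12 (cv2) and the standard library are available. Lean on these libraries where they do the work, as an engineer would, in place of code of your own. Each camera call takes 0.05 s, during which the arm holds its last target.

## Working session

There is one attempt and no reset: what is moved stays moved. The work goes in short steps, Python scripts to look and compute and a tool call to move; the robot and the scene stay as the last step left them, time stands still between calls to the robot, and variables do not carry over. Pictures are saved under pics/ and viewed, and the job is handed in when it is done.

Besides the shell and the picture viewer there is one more tool, called after "Emit:" by a JSON object that holds its "api" and its "payload". arm_command: Moves the arm, as the interface text tells. Its arguments: {"type":"object","properties":{"steps":{"type":"string"}},"required":["steps"]}

```bash
mkdir -p pics; ls
cat > h.py <<'E'
import numpy as np, cv2
from rig import ctrl, eyes
def cal(n):
    c=eyes.get_calibration(n); R,_=cv2.Rodrigues(np.array(c["rvec"],float)); return c,R,np.array(c["tvec"],float).ravel()
def proj(P,C):
    c,R,t=C; p=np.atleast_2d(P)@R.T+t; s=p[:,:2]/p[:,2:]; r2=(s**2).sum(1,keepdims=True); s=s*(1+c["k1"]*r2)
    return s*[c["fx"],c["fy"]]+[c["cx"],c["cy"]]
def ray(uv,C):
    c,R,t=C; d=(np.atleast_2d(np.array(uv,float))-[c["cx"],c["cy"]])/[c["fx"],c["fy"]]
    s=d.copy()
    for _ in range(20): s=d/(1+c["k1"]*(s**2).sum(1,keepdims=True))
    v=np.c_[s,np.ones(len(s))]@R; return -R.T@t, v
def onz(uv,z,C):
    o,v=ray(uv,C); return o+v*((z-o[2])/v[:,2:])
E
python3 - <<'E'
from h import *
print(ctrl.get_obs())
for n in ["scene","top"]:
    im=eyes.get_image(n); cv2.imwrite(f"pics/{n}0.png",im)
    C=cal(n); print(n,C[0], -C[1].T@C[2])
    for k in ["projector","roller_arm","pin","rack","short_pin","lens","canister","screwdriver"]:
        print(k,[(np.round(d["extent"],1).tolist(),round(d["confidence"],2)) for d in eyes.recognise(n,k)])
E
```

```text
pics
{'time_s': 0.0, 'qpos': array([-1.23546346e+00,  4.94166786e-01,  1.34609973e+00, -2.48063079e-05,
        1.30245565e+00, -9.54879614e-02]), 'qd': array([ 6.56105807e-05, -7.55598279e-05,  1.65394498e-03,  1.23908198e-03,
        1.82636040e-03,  7.39237263e-04]), 'joint_efforts': array([-6.23457199e-04, -8.82165098e+01, -3.83877361e+01, -1.51199943e-04,
        1.00468827e-02,  1.69263319e-05]), 'eef_pos': array([ 0.26090441, -0.5675771 ,  0.23072107]), 'tcp_rot': array([-3.14046601e+00, -8.38885294e-05,  4.30827371e-01]), 'force': array([-0.58754151,  0.95921707, -0.14311734]), 'ft_torque': array([ 0.02355829, -0.03070905, -0.0218381 ]), 'gripper_width': 0.08553281389532183}
scene {'fx': 392.1277790638071, 'fy': 392.1277790638071, 'cx': 262.1742032389328, 'cy': 190.81904240319918, 'k1': -0.008706265060377227, 'rvec': array([ 1.8104428 ,  1.50698077, -0.68799379]), 'tvec': array([-0.00414024, -0.23818916,  1.53399037])} [ 1.31007751 -0.27086255  0.7875329 ]
projector [([268.9, 232.4, 149.7, 98.9], 0.73)]
roller_arm [([352.4, 145.6, 40.7, 23.6], 0.77), ([256.5, 217.1, 49.6, 19.
[... 440 characters left out ...]
64, 'cx': 255.89222185877694, 'cy': 185.72711617973113, 'k1': -0.18570799976650268, 'rvec': array([ 2.13628922, -2.1443971 ,  0.19286891]), 'tvec': array([-0.10062444,  0.47464261,  1.45009991])} [ 0.22699095 -0.08252698  1.50992219]
projector [([255.0, 159.2, 121.0, 88.9], 0.73)]
roller_arm [([262.9, 155.1, 42.5, 14.0], 0.66), ([128.3, 278.9, 57.6, 25.4], 0.6)]
pin [([141.3, 179.2, 12.0, 3.8], 0.57)]
rack [([142.3, 179.0, 12.6, 10.4], 0.6), ([133.2, 179.6, 37.9, 21.3], 0.57)]
short_pin [([119.4, 176.4, 12.0, 7.0], 0.52)]
lens [([293.6, 119.2, 14.6, 19.1], 0.78)]
canister [([372.4, 193.1, 11.4, 36.9], 0.24)]
screwdriver [([371.7, 179.3, 13.0, 60.7], 0.83), ([133.2, 179.6, 43.5, 17.9], 0.73)]
```

View pics/scene0.png

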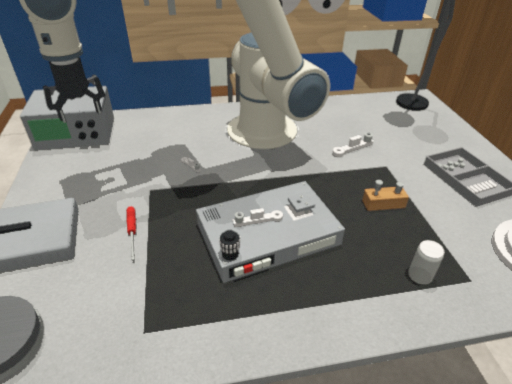

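View pics/top0.png

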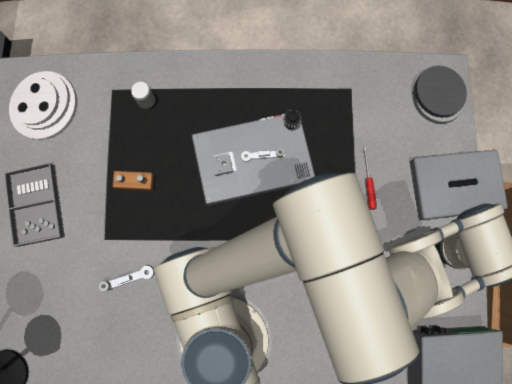

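Run:
```python
import cv2
a=cv2.imread("pics/top0.png"); b=cv2.imread("pics/scene0.png")
cv2.imwrite("pics/top0z.png",cv2.resize(a[105:215,185:325],None,fx=5.6,fy=5.4,interpolation=cv2.INTER_CUBIC))
cv2.imwrite("pics/top0r.png",cv2.resize(a[155:205,100:170],None,fx=10,fy=10,interpolation=cv2.INTER_CUBIC))
cv2.imwrite("pics/scene0z.png",cv2.resize(b[175:290,190:350],None,fx=5,fy=5,interpolation=cv2.INTER_CUBIC))
```

```text
(no output)
```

View pics/top0z.png

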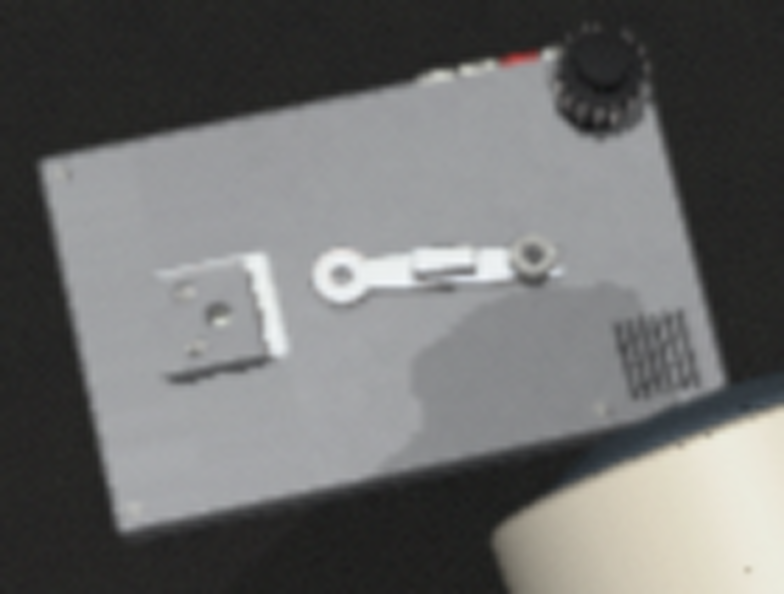

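View pics/top0r.png

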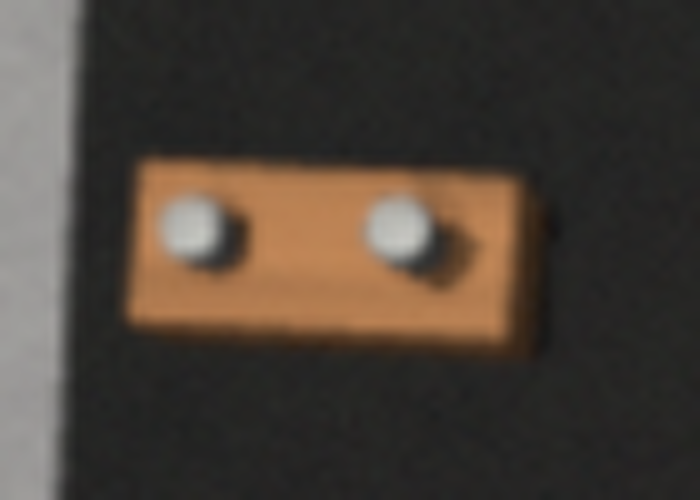

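View pics/scene0z.png

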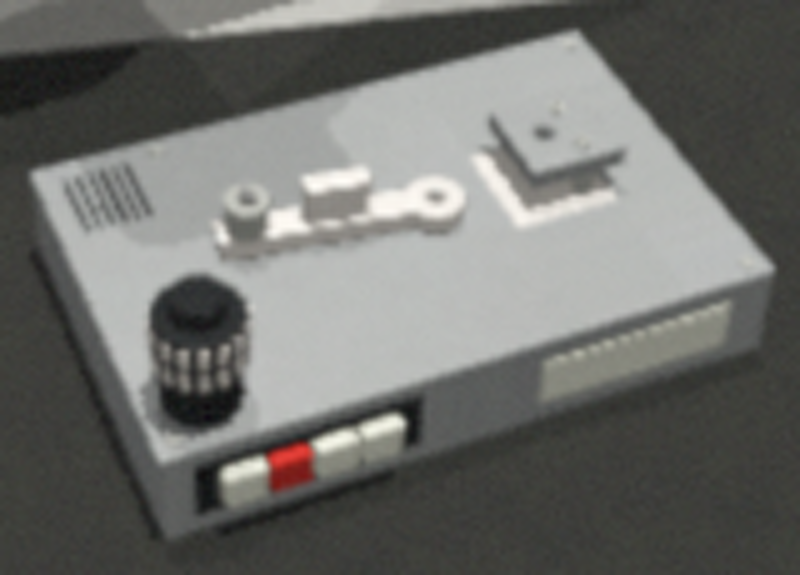

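The top view shows the plate left of centre on the deck at about (224,162). The arm's eye is at (246,156), its roller at (280,152), and the rack pins are at about (119,178) and (140,178). Next I'll fit the poses.

```bash
cat > fit0.py <<'E'
from h import *
from scipy.optimize import least_squares
T,S=cal("top"),cal("scene")
def tz(p): return [p[0]/5.6+185-.4,p[1]/5.4+105-.4]
def sz(p): return [p[0]/5+190-.4,p[1]/5+175-.4]
loc=np.array([[110,170],[-110,170],[-110,-170],[110,-170]])/1e3
# figure: top image
for nm,f,C,pts in [("top",tz,T,[(40,160),(118,533),(725,385)]),("scene",sz,S,[(35,172),(578,32),(772,268),(165,462)])]:
    print(nm,np.round(onz([f(p) for p in pts],0.06,C)[:,:2],4).tolist())
print("eye top",onz([tz((341,275))],.074,T)[0], "eye scene",onz([sz((436,195))],.074,S)[0])
print("roller top",onz([tz((534,255))],.094,T)[0], "scene",onz([sz((247,192))],.094,S)[0])
print("tab top",onz([tz((445,261))],.098,T)[0])
print("platehole top",onz([tz((219,314))],.088,T)[0], onz([sz((545,131))],.088,S)[0])
print("plate corners",onz([tz(p) for p in [(155,275),(178,378)]],.088,T))
r=lambda p:[p[0]/10+100-.45,p[1]/10+155-.45]
for z in (.076,.09): print("pins",z,onz([r((192,228)),r((400,229))],z,T)[:,:2].tolist())
print("rack corners",onz([r(p) for p in [(138,158),(522,174),(508,345),(127,326)]],.044,T)[:,:2].tolist())
E
python3 fit0.py
python3 - <<'E'
import cv2
b=cv2.imread("pics/scene0.png")
cv2.imwrite("pics/scene0r.png",cv2.resize(b[170:220,350:420],None,fx=10,fy=10,interpolation=cv2.INTER_CUBIC))
E
```

```text
top [[0.6338, 0.0964], [0.4174, 0.05], [0.501, -0.2806]]
scene [[0.4891, -0.2772], [0.4166, 0.0543], [0.6299, 0.0999], [0.7045, -0.2304]]
eye top [ 0.56192311 -0.07075157  0.074     ] eye scene [ 0.5592157  -0.06699015  0.074     ]
roller top [ 0.5685435  -0.17465796  0.094     ] scene [ 0.56147631 -0.16951574  0.094     ]
tab top [ 0.56419599 -0.12662971  0.098     ]
platehole top [ 0.53656464 -0.00532741  0.088     ] [ 0.53349322 -0.00056906  0.088     ]
plate corners [[0.55898034 0.0293586  0.088     ]
 [0.50033961 0.01636208 0.088     ]]
pins 0.076 [[0.49531218045082437, 0.3165126089141238], [0.49472585801387015, 0.25163021582431355]]
pins 0.09 [[0.4926924447021842, 0.31261661357022075], [0.492111846783721, 0.24836769523009836]]
rack corners [[0.5236813794966813, 0.3438417372513005], [0.5179357015645633, 0.22112421240758126], [0.4641095105836577, 0.22379367825164168], [0.47035640982929383, 0.34489948753256305]]
```

View pics/scene0r.png

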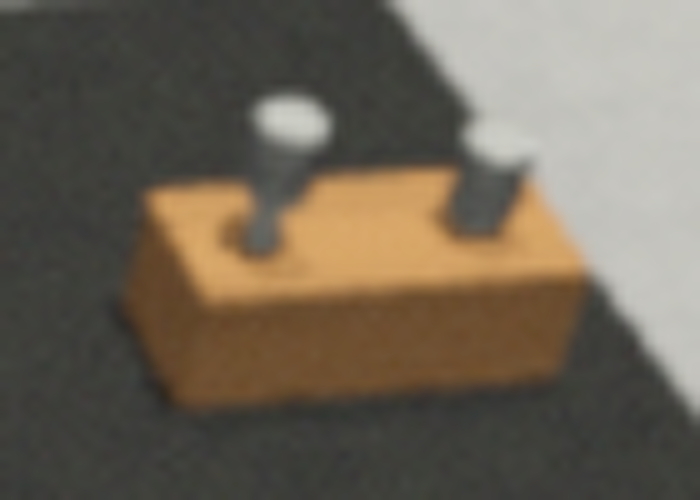

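Run:
```python
from h import *
from scipy.spatial.transform import Rotation as Ro
C=cal("wrist"); o=ctrl.get_obs(); R=Ro.from_euler('xyz',o["tcp_rot"]).as_matrix()
print(C[0]); cw=-C[1].T@C[2]; print("cam in tcp",R.T@(cw-o["eef_pos"])); print("cam axes in tcp\n",R.T@C[1].T)
```

```text
{'fx': 341.8295728759328, 'fy': 341.8295728759328, 'cx': 260.4836996916711, 'cy': 185.96005439082833, 'k1': -0.09450237513573619, 'rvec': array([-2.40772361,  1.54427518,  0.25084576]), 'tvec': array([-0.62473012, -0.04071417,  0.38142757])}
cam in tcp [ 8.15291753e-02 -1.12574450e-04 -1.43281799e-01]
cam axes in tcp
 [[-6.52769103e-04 -9.48725875e-01 -3.16099332e-01]
 [ 9.99999743e-01 -5.25959293e-04 -4.86485514e-04]
 [ 2.95286014e-04 -3.16099568e-01  9.48725975e-01]]
```

Emit:
{"api": "arm_command", "payload": {"steps": "8.5 29.5 48.5 0 0 0 67; 8.5 29.5 48.5 0 0 0 67; 8.5 29.5 48.5 0 0 0 67; 8.5 29.5 48.5 0 0 0 67; 8.5 29.5 48.5 0 0 0 67; 8.5 29.5 48.5 0 0 0 67; 8.5 29.5 48.5 0 0 0 67; 8.5 29.5 48.5 0 0 0 67; 8.5 29.5 48.5 0 0 0 67; 8.5 29.5 48.5 0 0 0 67; 8.5 29.5 48.5 0 0 0 67; 8.5 29.5 48.5 0 0 0 67; 8.5 29.5 48.5 0 0 0 67; 8.5 29.5 48.5 0 0 0 67; 8.5 29.5 48.5 0 0 0 67; 8.5 29.5 48.5 0 0 0 67; 8.5 29.5 48.5 0 0 0 67; 8.5 29.5 48.5 0 0 0 67; 8.5 29.5 48.5 0 0 0 67"}}

```text
time_s: 2.48
eef_pos: [0.5556, -0.0839, 0.2314]
tcp_rot: [-3.142, 0.0, 1.599]
force: [-0.5, -0.2, 0.2]
gripper_width: 0.0854
```

```bash
cat > shot.py <<'E'
import sys
from h import *
import pickle
n=sys.argv[1]
o=ctrl.get_obs(); C=cal("wrist"); im=eyes.get_image("wrist"); cv2.imwrite(f"pics/{n}.png",im); pickle.dump((o,C),open(f"{n}.pkl","wb"))
print(o["time_s"],o["eef_pos"],o["tcp_rot"],o["force"],o["gripper_width"])
E
python3 shot.py w1; python3 -c "
import cv2;a=cv2.imread('pics/w1.png');cv2.imwrite('pics/w1b.png',cv2.resize(a,None,fx=1.5625,fy=1.5625,interpolation=cv2.INTER_CUBIC))"
```

```text
2.4833 [ 0.55555669 -0.0839383   0.23135469] [-3.14151195e+00  1.24776208e-04  1.59864259e+00] [-0.48395837 -0.2335896   0.22599893] 0.08544946424794998
```

View pics/w1b.png

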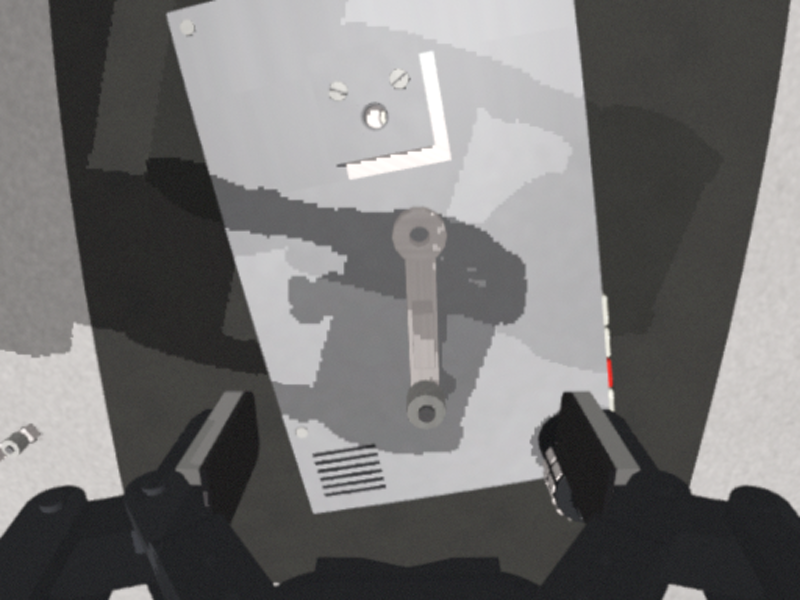

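The wrist picture shows, in the 1.56x view, the plate hole at (376,116), screws at (339,91) and (400,78), the eye hole at (419,234) and the roller at (426,410). The tab is near (423,310).

Run:
```python
from h import *
import pickle
o,C=pickle.load(open("w1.pkl","rb"))
b=lambda pts:[(p[0]/1.5625-.2,p[1]/1.5625-.2) for p in pts]
def P(n,pts,z): print(n,np.round(onz(b(pts),z,C)[:,:2],4).tolist())
P("left edge",[(167,13),(313,513)],.06)
P("right",[(575,3),(606,290)],.06); P("bottom",[(313,513),(535,481)],.06)
P("hole",[(376,116)],.088);P("screws",[(339,91),(400,78)],.089)
P("eye",[(419,234)],.074);P("roller",[(426,411)],.094)
P("L outer",[(450,159),(430,52),(347,178)],.06);P("Lz88",[(450,159),(430,52),(347,178)],.088)
im=cv2.imread("pics/w1.png")
cv2.imwrite("pics/w1p.png",cv2.resize(im[20:170,190:310],None,fx=5,fy=4,interpolation=cv2.INTER_CUBIC))
cv2.imwrite("pics/w1q.png",cv2.resize(im[120:290,220:320],None,fx=5,fy=3.5,interpolation=cv2.INTER_CUBIC))
```

```text
left edge [[0.4191, 0.051], [0.4914, -0.2818]]
right [[0.6431, 0.0605], [0.6812, -0.1032]]
bottom [[0.4914, -0.2818], [0.652, -0.2487]]
hole [[0.5373, -0.0034]]
screws [[0.5184, 0.0085], [0.5493, 0.0155]]
eye [[0.5619, -0.068]]
roller [[0.5693, -0.1717]]
L outer [[0.5787, -0.0263], [0.565, 0.0315], [0.5192, -0.0388]]
Lz88 [[0.5765, -0.0242], [0.564, 0.0285], [0.5223, -0.0356]]
```

View pics/w1p.png

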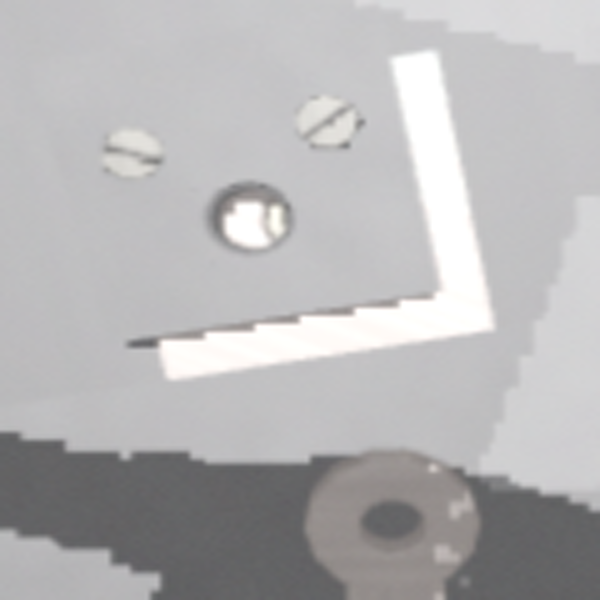

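View pics/w1q.png

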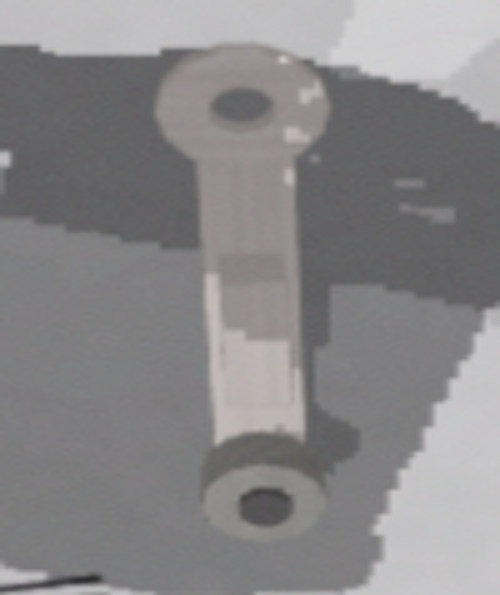

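Emit:
{"api": "arm_command", "payload": {"steps": "4 1 -3.9 -3 0 0 2.5; 4 1 -3.9 -6 0 0 2.5; 4 1 -3.9 -9 0 0 2.5; 4 1 -3.9 -11 0 0 2.5; 4 1 -3.9 -12 0 0 2.5; 4 1 -3.9 -12 0 0 2.5; 4 1 -3.9 -12 0 0 2.5"}}

```text
time_s: 3.12
eef_pos: [0.5662, -0.1222, 0.1118]
tcp_rot: [3.141, 0.0, 1.643]
force: [0.4, 0.2, 0.7]
gripper_width: 0.0396
```

```bash
python3 shot.py w2; python3 -c "
import cv2;a=cv2.imread('pics/w2.png');cv2.imwrite('pics/w2b.png',cv2.resize(a,None,fx=1.5625,fy=1.5625,interpolation=cv2.INTER_CUBIC))"
```

```text
3.1167 [ 0.56617981 -0.12224727  0.11184071] [3.14140988e+00 8.24064746e-05 1.64340047e+00] [0.43003983 0.21150121 0.7403765 ] 0.039640473493673396
```

View pics/w2b.png

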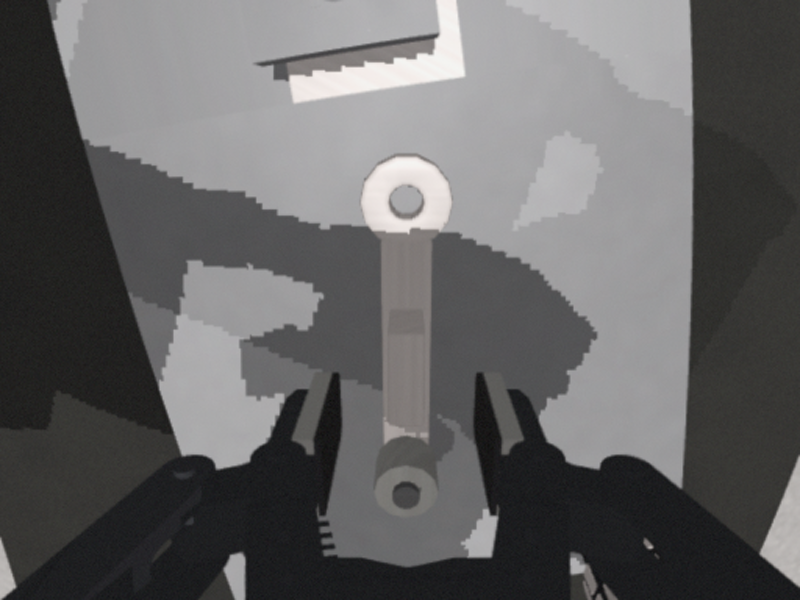

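Emit:
{"api": "arm_command", "payload": {"steps": "4 0 0 -1.5 0 0 0; 4 0 0 -2.5 0 0 0; 4 0 0 -3.2 0 0 0; 4 0 0 -3.4 0 0 0; 4 0 0 -3.4 0 0 0; 3 0 0 -3.4 0 0 0; 2 0 0 -3.4 0 0 0; 1.4 0 0 -3.4 0 0 0; 1 0 0 -3.4 0 0 0; 0.8 0 0 -3.4 0 0 0; 0.8 0 0 -3.4 0 0 0; 0.8 0 0 -3.4 0 0 0"}}

```text
time_s: 4.17
eef_pos: [0.5662, -0.1219, 0.0778]
tcp_rot: [3.141, 0.0, 1.644]
force: [-1.5, 0.9, 6.0]
gripper_width: 0.011
```

```bash
python3 shot.py w3; python3 -c "
import cv2;a=cv2.imread('pics/w3.png');cv2.imwrite('pics/w3b.png',cv2.resize(a,None,fx=1.5625,fy=1.5625,interpolation=cv2.INTER_CUBIC))"
```

```text
4.1667 [ 0.56624388 -0.12194729  0.07784706] [3.14089032e+00 2.97919242e-04 1.64385532e+00] [-1.49809235  0.86627867  5.98970265] 0.010974272458907376
```

View pics/w3b.png

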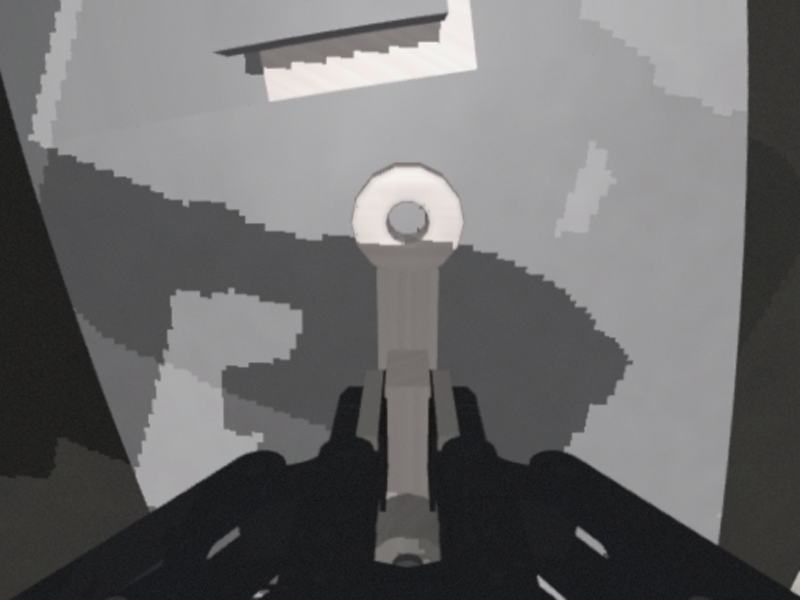

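Run:
```python
from h import *
import pickle
for n,pts in [("w2",[(406,201),(407,198)]),("w3",[(408,220),(408,217)])]:
    o,C=pickle.load(open(n+".pkl","rb"))
    p=onz([(a/1.5625-.2,b/1.5625-.2) for a,b in pts],.074,C); print(n,np.round(p,4).tolist())
    y=o["tcp_rot"][2]; d=(p-o["eef_pos"])[:,:2]; t=np.array([np.cos(y),np.sin(y)]); s=np.array([-np.sin(y),np.cos(y)])
    print("along tool x",d@t,"left",d@s)
```

```text
w2 [[0.5621, -0.0691, 0.074], [0.5623, -0.068, 0.074]]
along tool x [0.05331556 0.05433505] left [ 2.57229350e-04 -8.28841419e-05]
w3 [[0.5628, -0.0688, 0.074], [0.5627, -0.0679, 0.074]]
along tool x [0.05327047 0.05411508] left [-0.00043314 -0.0004334 ]
```

Emit:
{"api": "arm_command", "payload": {"steps": "0.8 0 0 0.03 0 0 0; 0.8 -0.03 0.4 0.03 0 0 1.6; 0.8 -0.06 0.9 0.03 0 0 3.5; 0.8 -0.1 1.4 0.03 0 0 5.5; 0.8 -0.13 1.8 0.03 0 0 7; 0.8 -0.15 2.1 0.03 0 0 8.1; 0.8 -0.15 2.1 0.03 0 0 8.1; 0.8 -0.15 2.1 0.03 0 0 8.1"}}

```text
time_s: 4.88
eef_pos: [0.5647, -0.1004, 0.0779]
tcp_rot: [3.141, -0.0, 1.786]
force: [0.7, 3.6, 7.2]
gripper_width: 0.0109
```

```bash
python3 shot.py w4; python3 -c "
import cv2;a=cv2.imread('pics/w4.png');cv2.imwrite('pics/w4b.png',cv2.resize(a,None,fx=1.5625,fy=1.5625,interpolation=cv2.INTER_CUBIC))"
```

```text
4.8833 [ 0.5647058  -0.10035589  0.07785328] [ 3.14102286e+00 -3.00811327e-04  1.78557356e+00] [0.6664029  3.64773452 7.18515069] 0.01089680328562213
```

View pics/w4b.png

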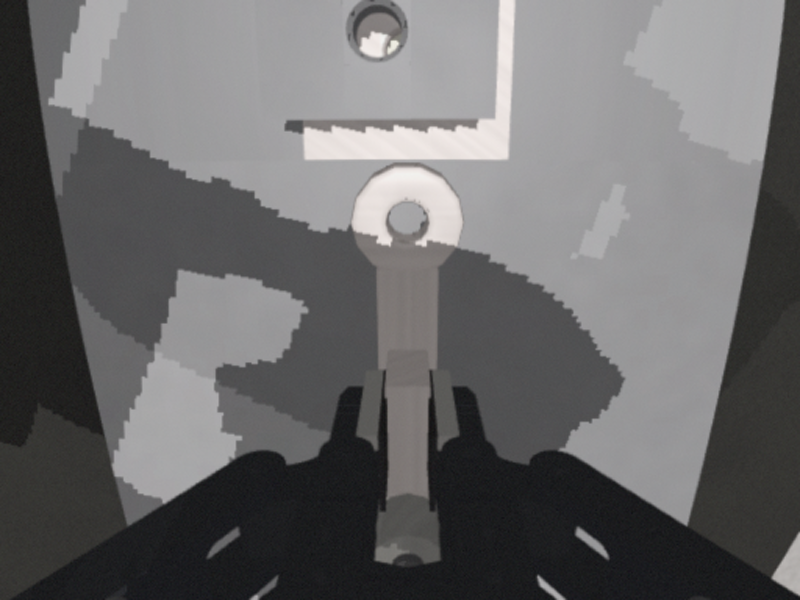

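Emit:
{"api": "arm_command", "payload": {"steps": "0.8 -0.085 0.39 0.03 0 0 0; 0.8 -0.17 0.78 0.03 0 0 0; 0.8 -0.255 1.17 0.03 0 0 0; 0.8 -0.34 1.56 0.03 0 0 0; 0.8 -0.425 1.95 0.03 0 0 0; 0.8 -0.51 2.34 0.03 0 0 0; 0.8 -0.595 2.74 0.03 0 0 0; 0.8 -0.68 3.13 0.03 0 0 0; 0.8 -0.745 3.42 0.03 0 0 0; 0.8 -0.81 3.71 0.03 0 0 0; 0.8 -0.85 3.91 0.03 0 0 0; 0.8 -0.85 3.91 0.03 0 0 0; 0.8 -0.85 3.91 0.03 0 0 0"}}

```text
time_s: 6.02
eef_pos: [0.5558, -0.0615, 0.0779]
tcp_rot: [-3.141, -0.0, 1.785]
force: [0.6, 2.8, 2.2]
gripper_width: 0.0105
```

```bash
python3 shot.py w5; python3 -c "
import cv2;a=cv2.imread('pics/w5.png');cv2.imwrite('pics/w5b.png',cv2.resize(a,None,fx=1.5625,fy=1.5625,interpolation=cv2.INTER_CUBIC))"
```

```text
6.0167 [ 0.55584859 -0.06145594  0.07786812] [-3.14139849e+00 -4.78704739e-04  1.78526618e+00] [0.5653324  2.82842788 2.23029671] 0.010545019573020155
```

View pics/w5b.png

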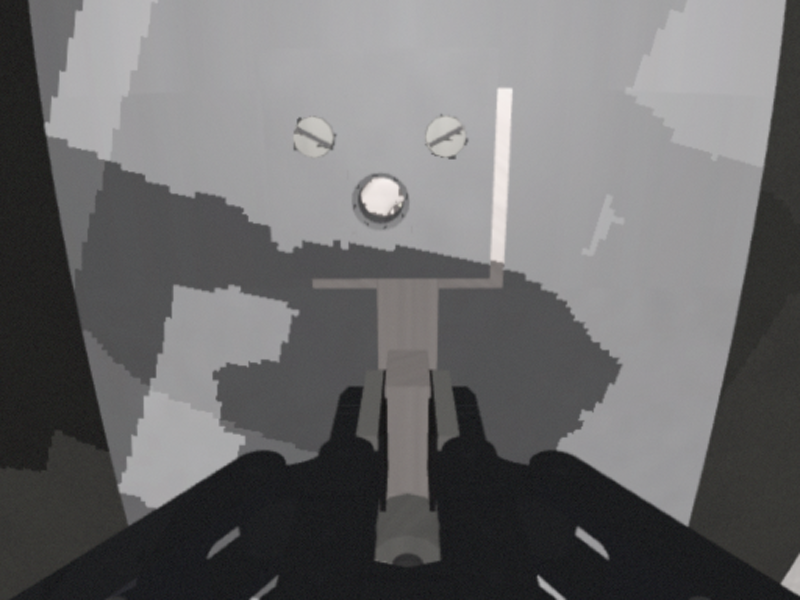

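Emit:
{"api": "arm_command", "payload": {"steps": "0.8 -0.02 0.1 0 0 0 0; 0.8 -0.043 0.2 0 0 0 0; 0.8 -0.064 0.29 0 0 0 0; 0.8 -0.064 0.29 0 0 0 0"}}

```text
time_s: 6.4
eef_pos: [0.5554, -0.0588, 0.0779]
tcp_rot: [3.142, 0.0, 1.785]
force: [1.5, -1.2, 0.7]
gripper_width: 0.0109
```

Emit:
{"api": "arm_command", "payload": {"steps": "0.8 -0.01 0.05 0 0 0 0; 0.8 -0.02 0.1 0 0 0 0; 0.8 -0.02 0.1 0 0 0 0"}}

```text
time_s: 6.65
eef_pos: [0.5551, -0.0578, 0.0779]
tcp_rot: [-3.142, -0.0, 1.785]
force: [-0.3, -1.1, 1.0]
gripper_width: 0.0105
```

Emit:
{"api": "arm_command", "payload": {"steps": "0.8 -0.01 0.05 0 0 0 0; 0.8 -0.02 0.1 0 0 0 0; 0.8 -0.02 0.1 0 0 0 0"}}

```text
time_s: 6.9
eef_pos: [0.5549, -0.0568, 0.0779]
tcp_rot: [-3.142, -0.0, 1.785]
force: [0.3, -0.6, 0.8]
gripper_width: 0.0103
```

Emit:
{"api": "arm_command", "payload": {"steps": "0.8 -0.01 0.05 0 0 0 0; 0.8 -0.01 0.05 0 0 0 0"}}

```text
time_s: 7.07
eef_pos: [0.5548, -0.0563, 0.0779]
tcp_rot: [3.142, -0.0, 1.785]
force: [-0.2, 0.1, 0.1]
gripper_width: 0.0106
```

Emit:
{"api": "arm_command", "payload": {"steps": "0.8 -0.01 0.05 0 0 0 0; 0.8 -0.01 0.05 0 0 0 0"}}

```text
time_s: 7.23
eef_pos: [0.5547, -0.0558, 0.0779]
tcp_rot: [-3.142, -0.0, 1.785]
force: [0.1, -0.5, 0.0]
gripper_width: 0.0107
```

Emit:
{"api": "arm_command", "payload": {"steps": "0.8 -0.01 0.05 0 0 0 0; 0.8 -0.01 0.05 0 0 0 0"}}

```text
time_s: 7.4
eef_pos: [0.5546, -0.0553, 0.0779]
tcp_rot: [-3.142, -0.0, 1.785]
force: [0.4, -0.1, -0.2]
gripper_width: 0.0107
```

Emit:
{"api": "arm_command", "payload": {"steps": "0.8 -0.01 0.05 0 0 0 0; 0.8 -0.01 0.05 0 0 0 0"}}

```text
time_s: 7.57
eef_pos: [0.5545, -0.0548, 0.0779]
tcp_rot: [-3.142, -0.0, 1.785]
force: [0.6, 0.2, 0.2]
gripper_width: 0.0105
```

Emit:
{"api": "arm_command", "payload": {"steps": "0.8 -0.01 0.05 0 0 0 0; 0.8 -0.02 0.1 0 0 0 0; 0.8 -0.02 0.1 0 0 0 0"}}

```text
time_s: 7.82
eef_pos: [0.5543, -0.0539, 0.0779]
tcp_rot: [-3.142, 0.0, 1.785]
force: [-0.2, -1.1, -0.1]
gripper_width: 0.0107
```

```bash
python3 shot.py w6; python3 -c "
import cv2;a=cv2.imread('pics/w6.png');cv2.imwrite('pics/w6b.png',cv2.resize(a[80:270,170:360],None,fx=3.15,fy=3.15,interpolation=cv2.INTER_CUBIC))"
```

```text
7.8167 [ 0.55432072 -0.05387819  0.07788292] [-3.14154282e+00  8.42737873e-05  1.78526275e+00] [-0.21340007 -1.05540268 -0.11673916] 0.010713175522361205
```

View pics/w6b.png

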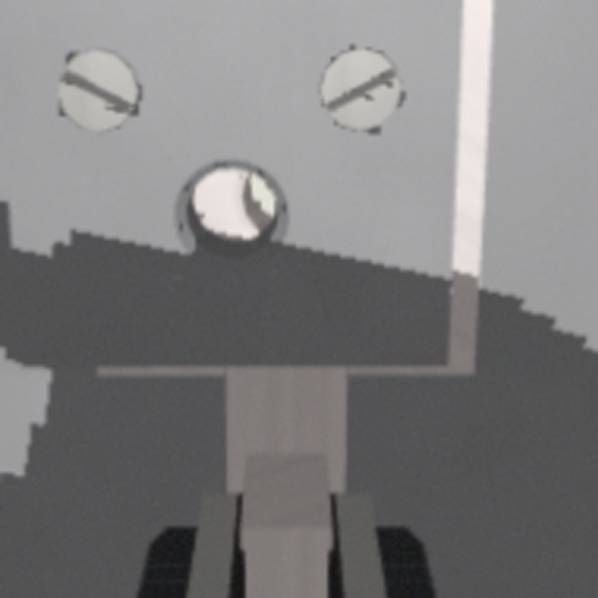

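Emit:
{"api": "arm_command", "payload": {"steps": "0.8 -0.01 0.05 0 0 0 0; 0.8 -0.01 0.05 0 0 0 0"}}

```text
time_s: 8.03
eef_pos: [0.5543, -0.0537, 0.0779]
tcp_rot: [-3.141, 0.001, 1.785]
force: [0.2, -5.0, -1.1]
gripper_width: 0.0108
```

Emit:
{"api": "arm_command", "payload": {"steps": "0.8 -0.01 0.05 0 0 0 0; 0.8 -0.01 0.05 0 0 0 0"}}

```text
time_s: 8.2
eef_pos: [0.5543, -0.0535, 0.0779]
tcp_rot: [-3.142, 0.001, 1.785]
force: [0.3, -8.7, 0.3]
gripper_width: 0.0103
```

Emit:
{"api": "arm_command", "payload": {"steps": "0.8 -0.01 0.05 0 0 0 0; 0.8 -0.01 0.05 0 0 0 0"}}

```text
time_s: 8.37
eef_pos: [0.5543, -0.0534, 0.078]
tcp_rot: [3.141, 0.002, 1.786]
force: [-0.7, -12.2, 0.1]
gripper_width: 0.0106
```

Emit:
{"api": "arm_command", "payload": {"steps": "0.8 -0.03 -0.01 0 0 0 0; 0.8 -0.03 -0.01 0 0 0 0"}}

```text
time_s: 8.53
eef_pos: [0.5542, -0.0535, 0.0781]
tcp_rot: [3.141, 0.002, 1.785]
force: [0.3, -11.4, 0.3]
gripper_width: 0.0106
```

Emit:
{"api": "arm_command", "payload": {"steps": "0.8 0.01 -0.05 0 0 0 0; 0.8 0.01 -0.08 0 0 0 0; 1.6 0.01 -0.08 0 0 0 0; 2.5 0.01 -0.08 0 0 0 0; 4 0.01 -0.08 0 0 0 0; 4 0.01 -0.08 0 0 0 0; 4 0.01 -0.08 0.3 0 0 0; 4 0.01 -0.08 1.5 0 0 0; 4 0.01 -0.08 3 0 0 0; 4 0.01 -0.08 5 0 0 0; 4 0.01 -0.08 7 0 0 0; 4 0.01 -0.08 7 0 0 0; 4 0.01 -0.08 7 0 0 0"}}

```text
time_s: 9.62
eef_pos: [0.5544, -0.0533, 0.1489]
tcp_rot: [3.14, 0.001, 1.785]
force: [-0.1, 0.0, -0.5]
gripper_width: 0.0398
```

```bash
python3 shot.py w7; python3 -c "
import cv2;a=cv2.imread('pics/w7.png');cv2.imwrite('pics/w7b.png',cv2.resize(a,None,fx=1.5625,fy=1.5625,interpolation=cv2.INTER_CUBIC));cv2.imwrite('pics/w7c.png',cv2.resize(a[70:230,180:340],None,fx=3.75,fy=3.75,interpolation=cv2.INTER_CUBIC))"
```

```text
9.6167 [ 0.5544416  -0.05331214  0.14894682] [3.13953864e+00 8.56843985e-04 1.78534770e+00] [-0.06877611  0.01357387 -0.4744964 ] 0.03981916673889055
```

View pics/w7b.png

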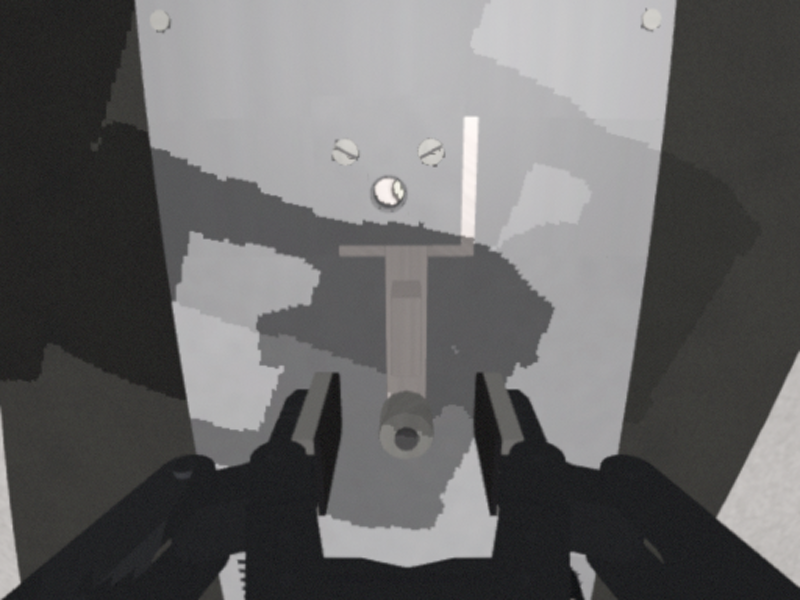

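View pics/w7c.png

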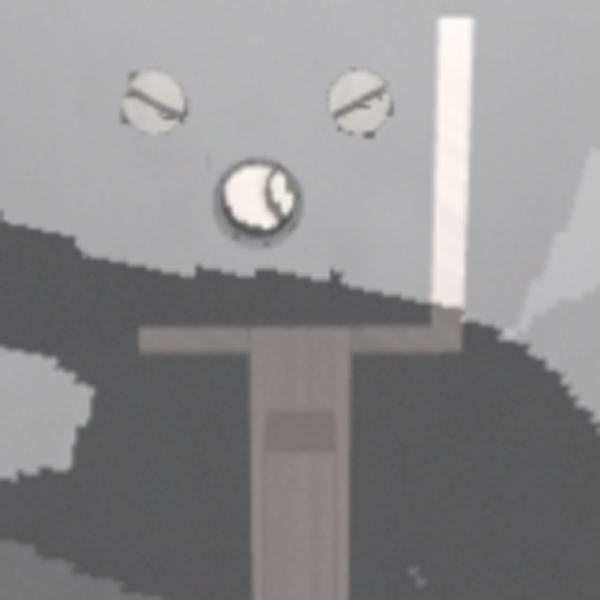

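Run:
```python
from h import *
import pickle
o,C=pickle.load(open("w7.pkl","rb"))
y=o["tcp_rot"][2]-np.pi/2; ux=np.array([np.cos(y),np.sin(y)]); uy=np.array([-np.sin(y),np.cos(y)])
c=lambda p:(180+(p[0]+.5)/3.75-.5,70+(p[1]+.5)/3.75-.5); b=lambda p:((p[0]+.5)/1.5625-.5,(p[1]+.5)/1.5625-.5)
def L(n,px,z):
    p=onz([px],z,C)[0]; d=p[:2]-o["eef_pos"][:2]; print(n,np.round(p,4),"local from TCP",np.round([d@ux,d@uy],4))
L("plate hole rim",c((257,201)),.088)
L("plate screws",c((153,101)),.09);L("plate screws",c((360,102)),.09)
L("eye rim left",c((267,195)),.074)
L("bar L",c((250,400)),.074);L("bar R",c((350,400)),.074)
L("roller",b((406,439)),.094)
for p in [(160,20),(651,19)]: L("deck screw",b(p),.062)
L("edge L",b((150,160)),.06);L("edge R",b((662,160)),.06)
L("pad L",c((139,340)),.06);L("pad R",c((462,340)),.06);L("pad front",c((300,353)),.06);L("pad back",c((455,17)),.06)
L("plate front",c((300,326)),.088)
L("tab front top",c((300,411)),.098);
```

```text
plate hole rim [ 0.5364 -0.0033  0.088 ] local from TCP [-0.007   0.0527]
plate screws [0.5176 0.0088 0.09  ] local from TCP [-0.0228  0.0685]
plate screws [0.5488 0.0153 0.09  ] local from TCP [0.0091 0.0683]
eye rim left [ 0.5378 -0.0039  0.074 ] local from TCP [-0.0058  0.0518]
bar L [ 0.5422 -0.0401  0.074 ] local from TCP [-0.0091  0.0155]
bar R [ 0.5596 -0.0363  0.074 ] local from TCP [0.0087 0.0155]
roller [ 0.5653 -0.1047  0.094 ] local from TCP [-0.0003 -0.0525]
deck screw [0.4313 0.0432 0.062 ] local from TCP [-0.0998  0.1206]
deck screw [0.6257 0.0858 0.062 ] local from TCP [0.0993 0.1208]
edge L [ 0.4318 -0.0143  0.06  ] local from TCP [-0.1115  0.0642]
edge R [0.6496 0.0329 0.06  ] local from TCP [0.1114 0.064 ]
pad L [ 0.52   -0.0373  0.06  ] local from TCP [-0.0303  0.023 ]
pad R [ 0.5789 -0.0245  0.06  ] local from TCP [0.03   0.0229]
pad front [ 0.5499 -0.0334  0.06  ] local from TCP [-0.0002  0.0204]
pad back [0.5634 0.0314 0.06  ] local from TCP [0.0268 0.0809]
plate front [ 0.5474 -0.0217  0.088 ] local from TCP [-0.0002  0.0324]
tab front top [ 0.5498 -0.0329  0.098 ] local from TCP [-0.0002  0.0209]
```

Run:
```python
from h import *
import pickle
c=lambda p:(180+(p[0]+.5)/3.75-.5,70+(p[1]+.5)/3.75-.5); b=lambda p:((p[0]+.5)/1.5625-.5,(p[1]+.5)/1.5625-.5); s=lambda p:(170+(p[0]+.5)/3.15-.5,80+(p[1]+.5)/3.15-.5)
def L(f,n,px,z):
    o,C=pickle.load(open(f+".pkl","rb"))
    y=o["tcp_rot"][2]-np.pi/2; ux=np.array([np.cos(y),np.sin(y)]); uy=np.array([-np.sin(y),np.cos(y)])
    p=onz([px],z,C)[0]; d=p[:2]-o["eef_pos"][:2]; print(f,n,np.round(p,4),"local from TCP",np.round([d@ux,d@uy],4))
L("w7","tab front bot",c((300,411)),.074);L("w7","tab front top",c((300,452)),.098)
L("w3","tab front bot",b((407,350)),.074);L("w3","tab front top",b((407,386)),.098)
L("w6","tab front bot",s((286,454)),.074);L("w6","tab front top",s((286,527)),.098)
L("w6","plate hole",s((232,211)),.088);L("w6","pad front",s((286,376)),.06);L("w6","plate front",s((286,367)),.088)
L("w6","plate screw",s((99,89)),.09);L("w6","plate screw",s((361,88)),.09)
L("w7","pad front",c((300,353)),.06);L("w7","plate front",c((300,326)),.088)
L("w4","eye",b((408,219)),.074);L("w4","plate hole",b((377,29)),.088);L("w4","pad front",b((407,159)),.06)
L("w2","tab front bot",b((406,310)),.074);L("w2","tab front top",b((406,334)),.098); L("w2","roller",b((406,493)),.094);L("w2","eye",b((406.5,200)),.074)
L("w1","roller",b((426,411)),.094);L("w1","eye",b((419,234)),.074)
```

```text
w7 tab front bot [ 0.5514 -0.0402  0.074 ] local from TCP [-0.0002  0.0134]
w7 tab front top [ 0.5512 -0.0396  0.098 ] local from TCP [-0.0002  0.014 ]
w3 tab front bot [ 0.5654 -0.1083  0.074 ] local from TCP [0.0001 0.0137]
w3 tab front top [ 0.5653 -0.1075  0.098 ] local from TCP [0.0001 0.0145]
w6 tab front bot [ 0.5516 -0.0405  0.074 ] local from TCP [0.0002 0.0137]
w6 tab front top [ 0.5515 -0.0398  0.098 ] local from TCP [0.0002 0.0144]
w6 plate hole [ 0.5365 -0.003   0.088 ] local from TCP [-0.0066  0.0535]
w6 pad front [ 0.5501 -0.0335  0.06  ] local from TCP [0.0002 0.0209]
w6 plate front [ 0.5476 -0.0219  0.088 ] local from TCP [0.0002 0.0327]
w6 plate screw [0.5179 0.0087 0.09  ] local from TCP [-0.0222  0.0689]
w6 plate screw [0.5487 0.0155 0.09  ] local from TCP [0.0092 0.069 ]
w7 pad front [ 0.5499 -0.0334  0.06  ] local from TCP [-0.0002  0.0204]
w7 plate front [ 0.5474 -0.0217  0.088 ] local from TCP [-0.0002  0.0324]
w4 eye [ 0.5537 -0.048   0.074 ] local from TCP [0.0004 0.0535]
w4 plate hole [ 0.5366 -0.0033  0.088 ] local from TCP [-0.0067  0.1008]
w4 pad front [ 0.5502 -0.033   0.06  ] local from TCP [0.0002 0.0689]
w2 tab front bot [ 0.5649 -0.1084  0.074 ] local from TCP [-0.0003  0.0139]
w2 tab front top [ 0.5649 -0.1076  0.098 ] local from TCP [-0.0002  0.0147]
w2 roller [ 0.5695 -0.1731  0.094 ] local from TCP [-0.0003 -0.0509]
w2 eye [ 0.5622 -0.0687  0.074 ] local from TCP [-0.0001  0.0536]
w1 roller [ 0.5693 -0.1717  0.094 ] local from TCP [ 0.0113 -0.0882]
w1 eye [ 0.5619 -0.068   0.074 ] local from TCP [0.0068 0.0158]
```

Emit:
{"api": "arm_command", "payload": {"steps": "4.5 -1 6 1 0 0 0; 4.5 -2 12 1 0 0 0; 4.5 -4.4 25.4 1 0 0 0; 4.5 -4.4 25.4 0 0 0 0; 4.5 -4.4 25.4 0 0 0 0; 4.5 -4.4 25.4 0 0 0 0; 4.5 -4.4 25.4 0 0 0 0; 4.5 -4.4 25.4 0 0 0 0; 4.5 -4.4 25.4 0 0 0 0; 4.5 -4.4 25.4 0 0 0 0; 4.5 -4.4 25.4 0 0 0 0"}}

```text
time_s: 10.58
eef_pos: [0.5101, 0.1994, 0.1477]
tcp_rot: [-3.141, 0.0, 1.784]
force: [0.8, 0.0, -0.3]
gripper_width: 0.045
```

```bash
python3 shot.py w8; python3 -c "
import cv2;a=cv2.imread('pics/w8.png');cv2.imwrite('pics/w8b.png',cv2.resize(a,None,fx=1.5625,fy=1.5625,interpolation=cv2.INTER_CUBIC));cv2.imwrite('pics/w8c.png',cv2.resize(a[70:230,180:340],None,fx=3.75,fy=3.75,interpolation=cv2.INTER_CUBIC))"
```

```text
10.5833 [0.51009681 0.19944766 0.14768057] [-3.14116627e+00  1.47602639e-04  1.78364525e+00] [ 8.32442642e-01  6.12188494e-04 -3.00067676e-01] 0.04500910352446728
```

View pics/w8b.png

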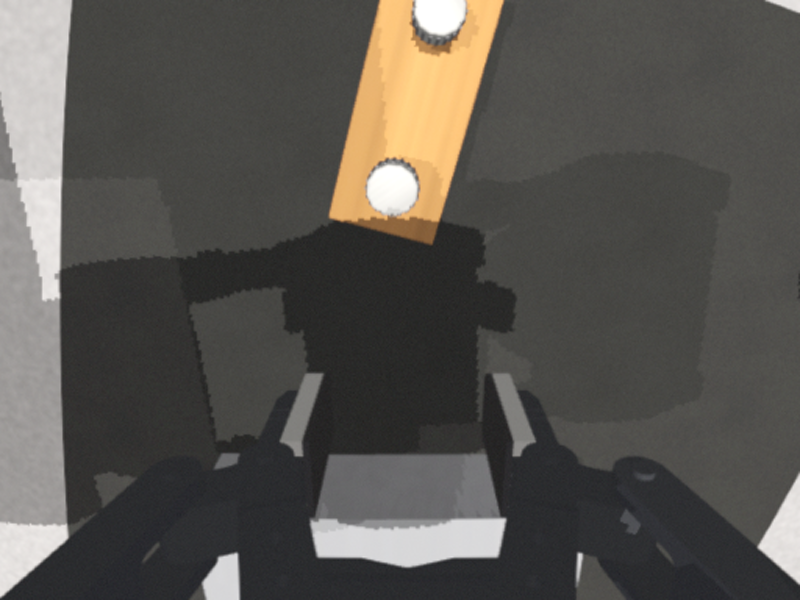

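View pics/w8c.png

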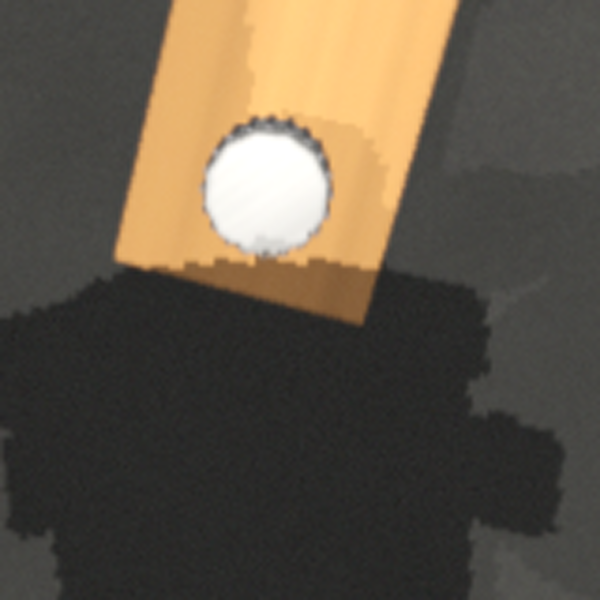

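Run:
```python
from h import *
import pickle
c=lambda p:(180+(p[0]+.5)/3.75-.5,70+(p[1]+.5)/3.75-.5); b=lambda p:((p[0]+.5)/1.5625-.5,(p[1]+.5)/1.5625-.5)
def L(f,n,px,z):
    o,C=pickle.load(open(f+".pkl","rb"))
    y=o["tcp_rot"][2]-np.pi/2; ux=np.array([np.cos(y),np.sin(y)]); uy=np.array([-np.sin(y),np.cos(y)])
    p=onz([px],z,C)[0]; d=p[:2]-o["eef_pos"][:2]; print(f,n,np.round(p,4),"TCP",np.round(o["eef_pos"],4),"local from TCP",np.round([d@ux,d@uy],4)); return p
L("w8","pin",c((267,193)),.09)
a=L("w8","pinL",c((204,193)),.09);e=L("w8","pinR",c((330,193)),.09);print(np.linalg.norm(a-e))
a=L("w8","shL",b((413,13)),.076);e=L("w8","shR",b((466,13)),.076);print(np.linalg.norm(a-e))
L("w8","rackcorner",b((330,217)),.044);L("w8","rackcorner",b((433,244)),.044)
L("w7","hole",c((258,201)),.088)
```

```text
w8 pin [0.4933 0.2515 0.09  ] TCP [0.5101 0.1994 0.1477] local from TCP [-0.0055  0.0545]
w8 pinL [0.4836 0.2495 0.09  ] TCP [0.5101 0.1994 0.1477] local from TCP [-0.0153  0.0545]
w8 pinR [0.5029 0.2536 0.09  ] TCP [0.5101 0.1994 0.1477] local from TCP [0.0044 0.0545]
0.01965186494357129
w8 shL [0.4874 0.3155 0.076 ] TCP [0.5101 0.1994 0.1477] local from TCP [0.0023 0.1182]
w8 shR [0.5066 0.3197 0.076 ] TCP [0.5101 0.1994 0.1477] local from TCP [0.022  0.1183]
0.019634970571223896
w8 rackcorner [0.4674 0.2266 0.044 ] TCP [0.5101 0.1994 0.1477] local from TCP [-0.036   0.0356]
w8 rackcorner [0.5174 0.2241 0.044 ] TCP [0.5101 0.1994 0.1477] local from TCP [0.0123 0.0226]
w7 hole [ 0.5365 -0.0032  0.088 ] TCP [ 0.5544 -0.0533  0.1489] local from TCP [-0.0068  0.0527]
```

Emit:
{"api": "arm_command", "payload": {"steps": "4.5 -1 3 -0.5 0 0 0; 4.5 -1.68 5.2 -1.5 0 0 0; 4.5 -1.68 5.2 -3.5 0 0 0; 4.5 -1.68 5.2 -4.5 0 0 0; 4.5 -1.68 5.2 -4.5 0 0 0; 4.5 -1.68 5.2 -4.5 0 0 0; 4.5 -1.68 5.2 -4.5 0 0 0"}}

```text
time_s: 11.22
eef_pos: [0.4937, 0.252, 0.1035]
tcp_rot: [3.141, 0.0, 1.784]
force: [-0.3, -0.1, 0.8]
gripper_width: 0.045
```

```bash
python3 shot.py w9; python3 -c "
import cv2;a=cv2.imread('pics/w9.png');cv2.imwrite('pics/w9b.png',cv2.resize(a,None,fx=1.5625,fy=1.5625,interpolation=cv2.INTER_CUBIC))"
```

```text
11.2167 [0.4937162  0.25199901 0.10352408] [3.14104983e+00 7.42311651e-06 1.78400110e+00] [-0.27867718 -0.13382386  0.80482818] 0.04500152169634665
```

View pics/w9b.png

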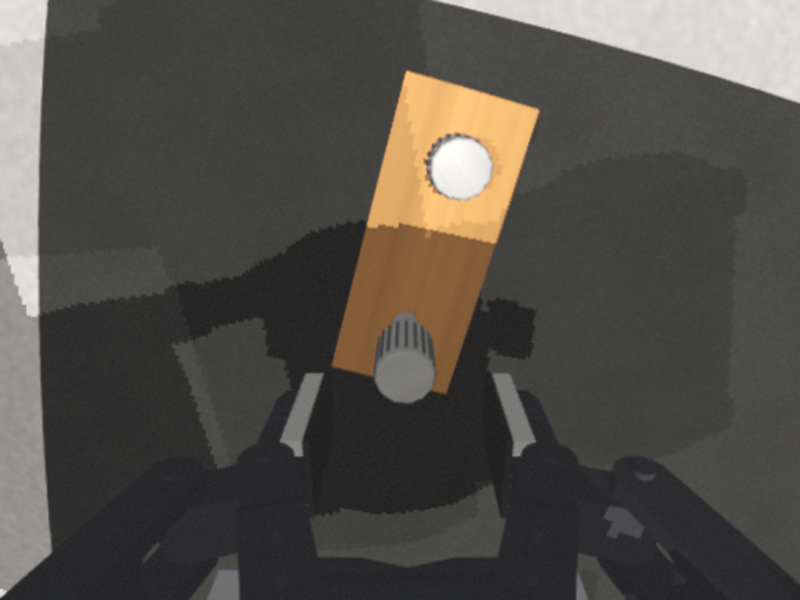

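Run:
```python
from h import *
import pickle
b=lambda p:((p[0]+.5)/1.5625-.5,(p[1]+.5)/1.5625-.5)
o,C=pickle.load(open("w9.pkl","rb"))
y=o["tcp_rot"][2]-np.pi/2; ux=np.array([np.cos(y),np.sin(y)]); uy=np.array([-np.sin(y),np.cos(y)])
for q,z in [((404.5,374),.09),((404.5,371),.09),((461,167),.076)]:
    p=onz([b(q)],z,C)[0]; d=p[:2]-o["eef_pos"][:2]; print(np.round(p,4),np.round([d@ux,d@uy],4))
print(proj([o["eef_pos"]+[0,0,.019]],C)*1.5625)
```

```text
[0.4929 0.2524 0.09  ] [-0.0007  0.0006]
[0.4927 0.2535 0.09  ] [-0.0007  0.0017]
[0.4966 0.3198 0.076 ] [0.0172 0.0656]
[[406.20992037 430.98075016]]
```

Emit:
{"api": "arm_command", "payload": {"steps": "4.5 -0.08 0.03 -1 0 0 0; 4.5 -0.08 0.03 -2 0 0 0; 4.5 -0.08 0.03 -3 0 0 0; 4.5 -0.08 0.03 -3.6 0 0 0; 4.5 -0.08 0.03 -3.8 0 0 0; 4.5 -0.08 0.03 -3.8 0 0 0; 3.5 -0.08 0.03 -3.8 0 0 0; 2.8 -0.08 0.03 -3.8 0 0 0; 2.4 -0.08 0.03 -3.8 0 0 0; 2.1 -0.08 0.03 -3.8 0 0 0; 1.8 -0.08 0.03 -3.8 0 0 0; 1.6 -0.08 0.03 -3.8 0 0 0; 1.5 -0.08 0.03 -3.8 0 0 0; 1.5 -0.08 0.03 -3.8 0 0 0"}}

```text
time_s: 12.43
eef_pos: [0.4925, 0.2531, 0.0653]
tcp_rot: [3.141, -0.0, 1.785]
force: [0.8, 0.6, 5.8]
gripper_width: 0.0181
```

```bash
python3 shot.py w10; python3 -c "
import cv2;a=cv2.imread('pics/w10.png');cv2.imwrite('pics/w10b.png',cv2.resize(a,None,fx=1.5625,fy=1.5625,interpolation=cv2.INTER_CUBIC))"
```

```text
12.4333 [0.49250798 0.25309235 0.0653031 ] [ 3.14085286e+00 -1.37175167e-04  1.78514902e+00] [0.83861985 0.64462678 5.7674476 ] 0.01807088630872479
```

View pics/w10b.png

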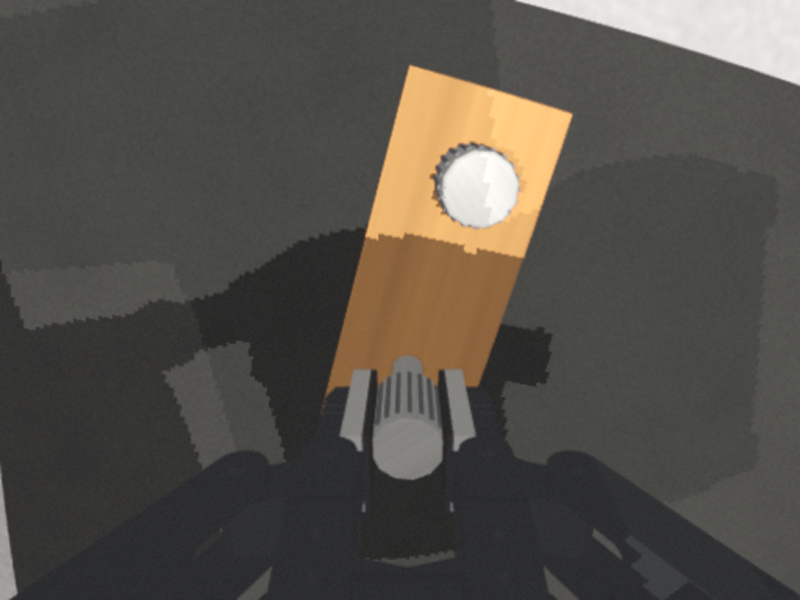

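Run:
```python
from h import *
import pickle
b=lambda p:((p[0]+.5)/1.5625-.5,(p[1]+.5)/1.5625-.5)
o,C=pickle.load(open("w10.pkl","rb"))
im=cv2.imread("pics/w10.png"); cv2.imwrite("pics/w10c.png",cv2.resize(im[215:320,215:310],None,fx=6,fy=5.5,interpolation=cv2.INTER_CUBIC))
y=o["tcp_rot"][2]-np.pi/2; ux=np.array([np.cos(y),np.sin(y)]); uy=np.array([-np.sin(y),np.cos(y)])
for q,z in [((408,447),.09),((408,479),.09),((373,447),.09),((443,447),.09),((481,188),.076)]:
    p=onz([b(q)],z,C)[0]; d=p[:2]-o["eef_pos"][:2]; print(np.round(p,4),np.round([d@ux,d@uy],4))
```

```text
[0.4932 0.2521 0.09  ] [ 0.0004 -0.0011]
[0.4953 0.2421 0.09  ] [ 0.0004 -0.0113]
[0.4842 0.2501 0.09  ] [-0.0087 -0.0011]
[0.5021 0.254  0.09  ] [ 0.0096 -0.0011]
[0.497  0.3196 0.076 ] [0.0185 0.0641]
```

View pics/w10c.png

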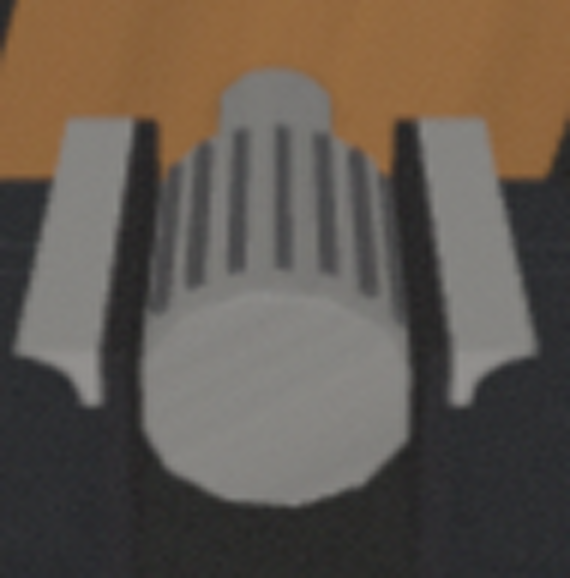

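Emit:
{"api": "arm_command", "payload": {"steps": "1.5 0 0 0.2 0 0 0; 1.5 0 0 0.6 0 0 0; 1.5 0 0 1.4 0 0 0; 1.5 0 0 2.6 0 0 0; 1.5 0 0 4 0 0 0; 1.5 0 0 6 0 0 0; 1.5 0 0 8 0 0 0; 1.5 0 0 9.5 0 0 0; 1.5 0 0 9.5 0 0 0; 1.5 0 0 9.5 0 0 0"}}

```text
time_s: 13.32
eef_pos: [0.4925, 0.2531, 0.1609]
tcp_rot: [3.14, -0.0, 1.785]
force: [-0.4, 0.2, -1.5]
gripper_width: 0.018
```

Emit:
{"api": "arm_command", "payload": {"steps": "1.5 0.6 -3 0 0 0 0; 1.5 1.2 -6.5 0 0 0 0; 1.5 1.8 -10 0 0 0 0; 1.5 2.4 -13.5 0 0 0 0; 1.5 3 -17 0 0 0 0; 1.5 3.6 -20.5 0 0 0 0; 1.5 4 -23.5 0 0 0 0; 1.5 4.34 -25.5 0 0 0 0; 1.5 4.34 -25.5 -0.5 0 0 0; 1.5 4.34 -25.5 -1 0 0 0; 1.5 4.34 -25.5 -1 0 0 0; 1.5 4.34 -25.5 -1 0 0 0; 1.5 4.34 -25.5 -1 0 0 0"}}

```text
time_s: 14.4
eef_pos: [0.5353, -0.0011, 0.1497]
tcp_rot: [-3.141, -0.0, 1.786]
force: [-0.1, 0.0, -0.9]
gripper_width: 0.0184
```

```bash
python3 shot.py w11; python3 -c "
import cv2;a=cv2.imread('pics/w11.png');cv2.imwrite('pics/w11b.png',cv2.resize(a,None,fx=1.5625,fy=1.5625,interpolation=cv2.INTER_CUBIC));cv2.imwrite('pics/w11c.png',cv2.resize(a[180:320,190:330],None,fx=4.28,fy=4.28,interpolation=cv2.INTER_CUBIC))
from h import *
im=eyes.get_image('scene'); cv2.imwrite('pics/s11.png',cv2.resize(im[150:260,220:350],None,fx=6,fy=5.4,interpolation=cv2.INTER_CUBIC))"
```

```text
14.4 [ 0.53534885 -0.0011037   0.14966644] [-3.14094463e+00 -2.94341851e-04  1.78639801e+00] [-0.07343943  0.01359078 -0.94826924] 0.01842426236042576
```

View pics/w11b.png

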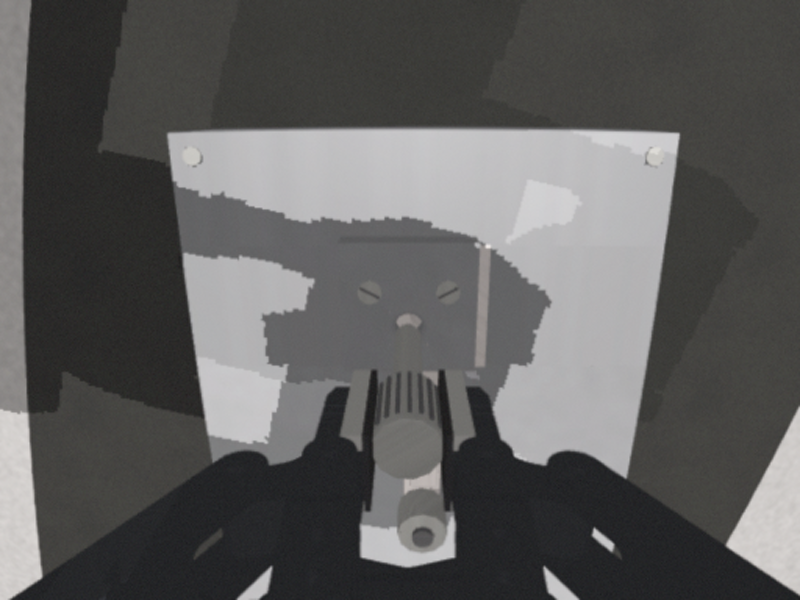

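View pics/w11c.png

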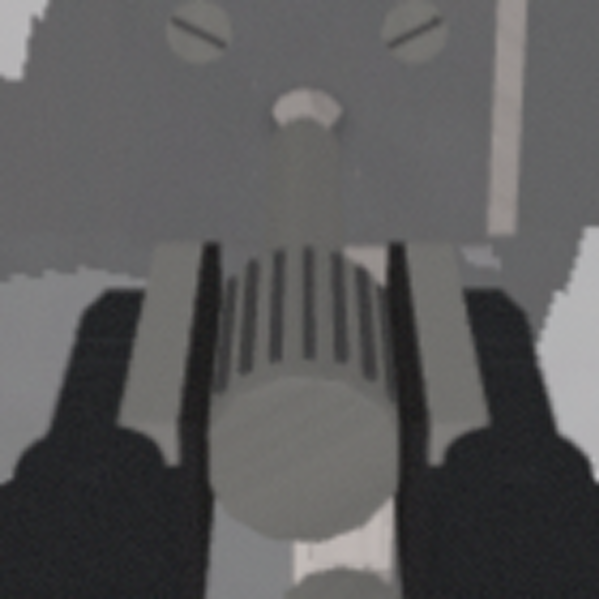

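View pics/s11.png

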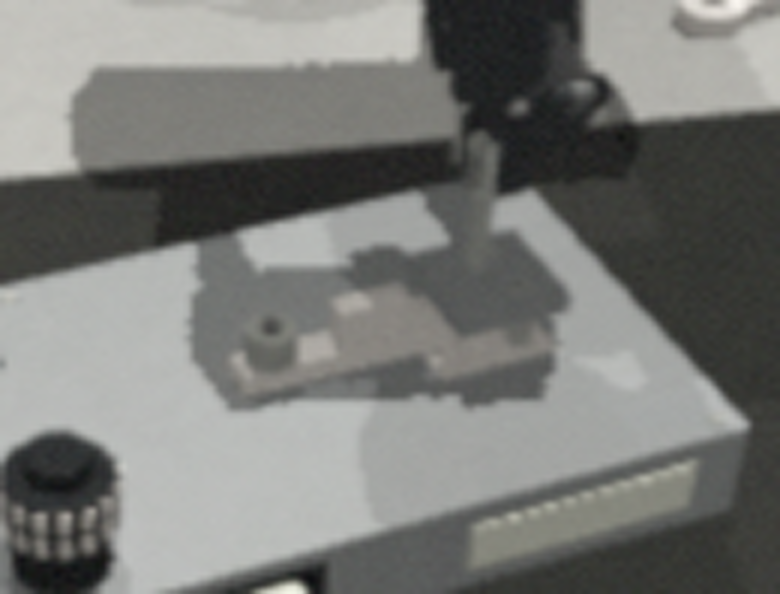

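Run:
```python
from h import *
import pickle
o,C=pickle.load(open("w11.pkl","rb")); im=cv2.imread("pics/w11.png")
y=o["tcp_rot"][2]-np.pi/2; ux=np.array([np.cos(y),np.sin(y)]); uy=np.array([-np.sin(y),np.cos(y)])
S=6; big=cv2.resize(im[190:290,215:310],None,fx=S,fy=S,interpolation=cv2.INTER_CUBIC)
def circ(c,r,z,col):
    a=np.linspace(0,2*np.pi,60); P=np.c_[c[0]+r*np.cos(a),c[1]+r*np.sin(a),0*a+z]; q=(proj(P,C)-[215,190]+.5)*S
    cv2.polylines(big,[q.astype(int)],True,col,1)
tc=o["eef_pos"][:2]+.0003*ux-.0014*uy; tz=o["eef_pos"][2]-.0553
circ([.5365,-.0032],.00575,.088,(0,0,255))
circ(tc,.0038,tz,(0,255,0)); circ(tc,.005,tz+.004,(0,255,0)); circ(tc,.01,tz+.08,(255,255,0)); circ(tc,.01,tz+.052,(255,255,0))
cv2.imwrite("pics/w11o.png",big); print((np.array([.5365,-.0032])-tc)@np.c_[ux,uy])
```

```text
[ 0.00037602 -0.00089404]
```

View pics/w11o.png

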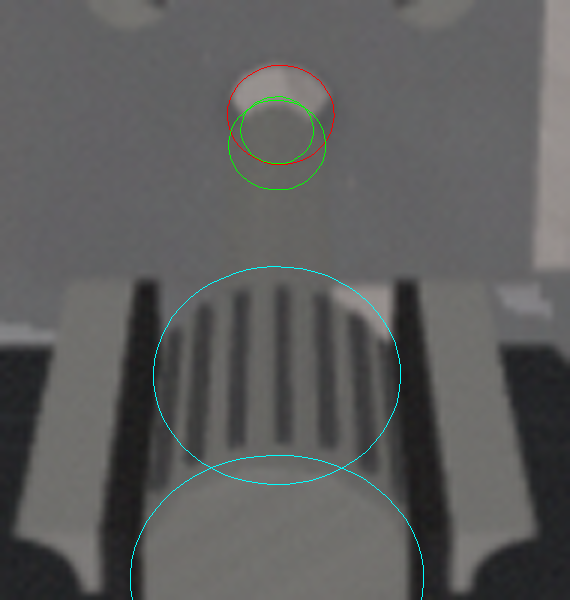

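Emit:
{"api": "arm_command", "payload": {"steps": "1.5 0.06 -0.08 0 0 0 0; 1.5 0.06 -0.08 -0.2 0 0 0; 1.5 0.06 -0.08 -0.4 0 0 0; 1.5 0.06 -0.08 -0.5 0 0 0; 1.5 0.06 -0.08 -0.5 0 0 0; 1.5 0.06 -0.08 -0.5 0 0 0"}}

```text
time_s: 15.0
eef_pos: [0.5362, -0.0028, 0.1448]
tcp_rot: [-3.141, -0.0, 1.785]
force: [0.9, -0.6, -1.6]
gripper_width: 0.018
```

Emit:
{"api": "arm_command", "payload": {"steps": "1.5 0 0 -0.05 0 0 0; 1.5 0 0 -0.1 0 0 0; 1.5 0 0 -0.15 0 0 0; 1.5 0 0 -0.15 0 0 0"}}

```text
time_s: 15.33
eef_pos: [0.5362, -0.0028, 0.1433]
tcp_rot: [-3.142, -0.0, 1.785]
force: [0.6, -0.3, -1.8]
gripper_width: 0.0182
```

Emit:
{"api": "arm_command", "payload": {"steps": "1.5 0 0 -0.05 0 0 0; 1.5 0 0 -0.1 0 0 0; 1.5 0 0 -0.1 0 0 0"}}

```text
time_s: 15.58
eef_pos: [0.5362, -0.0028, 0.1423]
tcp_rot: [-3.141, -0.0, 1.785]
force: [0.4, -0.5, -0.6]
gripper_width: 0.0184
```

Emit:
{"api": "arm_command", "payload": {"steps": "1.5 -0.03 0.08 0 0 0 0; 1.5 -0.03 0.08 0 0 0 0; 1.5 -0.03 0.08 -0.05 0 0 0; 1.5 -0.03 0.08 -0.1 0 0 0; 1.5 -0.03 0.08 -0.15 0 0 0; 1.5 -0.03 0.08 -0.15 0 0 0"}}

```text
time_s: 16.08
eef_pos: [0.5359, -0.002, 0.1408]
tcp_rot: [-3.141, -0.0, 1.785]
force: [-1.0, -0.2, -1.2]
gripper_width: 0.0184
```

Emit:
{"api": "arm_command", "payload": {"steps": "1.5 0 0 -0.05 0 0 0; 1.5 0 0 -0.1 0 0 0; 1.5 0 0 -0.1 0 0 0"}}

```text
time_s: 16.33
eef_pos: [0.5359, -0.002, 0.1398]
tcp_rot: [-3.142, -0.0, 1.785]
force: [0.6, 1.1, -0.3]
gripper_width: 0.0179
```

Emit:
{"api": "arm_command", "payload": {"steps": "1.5 0 0 -0.05 0 0 0; 1.5 0 0 -0.1 0 0 0; 1.5 0 0 -0.15 0 0 0; 1.5 0 0 -0.2 0 0 0; 1.5 0 0 -0.2 0 0 0"}}

```text
time_s: 16.75
eef_pos: [0.5359, -0.002, 0.1378]
tcp_rot: [-3.141, -0.0, 1.785]
force: [0.1, -0.4, -0.6]
gripper_width: 0.0181
```

Emit:
{"api": "arm_command", "payload": {"steps": "1.5 0 0 -0.05 0 0 0; 1.5 0 0 -0.1 0 0 0; 1.5 0 0 -0.15 0 0 0; 1.5 0 0 -0.2 0 0 0; 1.5 0 0 -0.25 0 0 0; 1.5 0 0 -0.25 0 0 0"}}

```text
time_s: 17.25
eef_pos: [0.5359, -0.002, 0.1353]
tcp_rot: [-3.141, -0.0, 1.785]
force: [0.5, -0.4, -0.3]
gripper_width: 0.0175
```

Emit:
{"api": "arm_command", "payload": {"steps": "1.5 0.1 0.01 0 0 0 0; 1.5 0.2 0.02 0 0 0 0; 1.5 0.3 0.03 0 0 0 0; 1.5 0.3 0.03 0 0 0 0"}}

```text
time_s: 17.58
eef_pos: [0.5387, -0.0017, 0.1353]
tcp_rot: [-3.141, -0.0, 1.785]
force: [-4.0, -1.0, -0.1]
gripper_width: 0.0182
```

Emit:
{"api": "arm_command", "payload": {"steps": "1.5 0.1 0.01 0 0 0 0; 1.5 0.2 0.02 0 0 0 0; 1.5 0.3 0.03 0 0 0 0; 1.5 0.38 0.03 0 0 0 0; 1.5 0.38 0.03 0 0 0 0; 1.5 0.38 0.03 0 0 0 0"}}

```text
time_s: 18.08
eef_pos: [0.5428, -0.0013, 0.1353]
tcp_rot: [3.142, -0.0, 1.785]
force: [-4.4, 1.6, 0.1]
gripper_width: 0.0178
```

```bash
python3 shot.py w12; python3 -c "
import cv2;a=cv2.imread('pics/w12.png');cv2.imwrite('pics/w12b.png',cv2.resize(a,None,fx=1.5625,fy=1.5625,interpolation=cv2.INTER_CUBIC))"
```

```text
18.0833 [ 0.5428135  -0.0012757   0.13531307] [ 3.14157349e+00 -1.36431676e-04  1.78522941e+00] [-4.42130453  1.5566101   0.08937367] 0.017824962705288692
```

View pics/w12b.png

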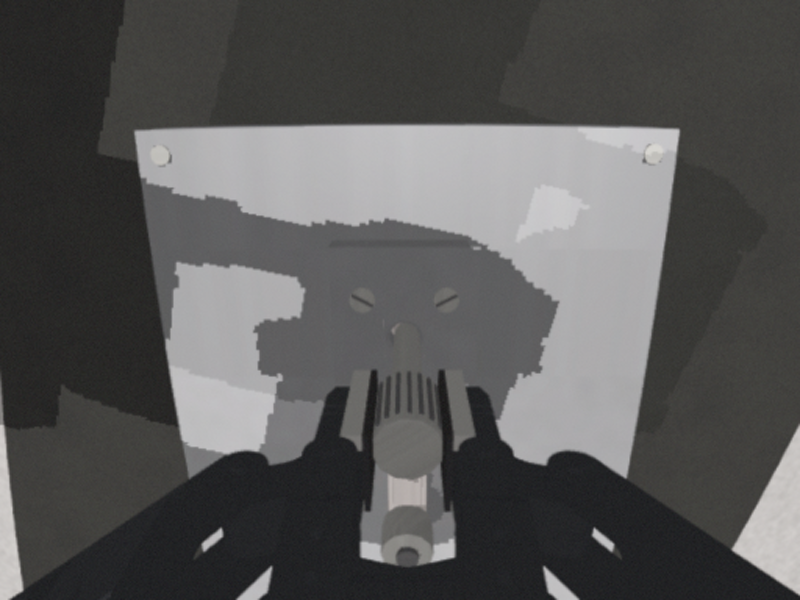

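Emit:
{"api": "arm_command", "payload": {"steps": "1.5 0 0 -0.1 0 0 0; 1.5 0 0 -0.2 0 0 0; 1.5 0 0 -0.3 0 0 0; 1.5 0 0 -0.4 0 0 0; 1.5 0 0 -0.5 0 0 0; 1.5 0 0 -0.5 0 0 0"}}

```text
time_s: 18.63
eef_pos: [0.5427, -0.0014, 0.1301]
tcp_rot: [-3.141, -0.0, 1.785]
force: [-2.8, 1.9, -1.9]
gripper_width: 0.0181
```

Emit:
{"api": "arm_command", "payload": {"steps": "1.5 0 0 -0.05 0 0 0; 1.5 0 0 -0.1 0 0 0; 1.5 0 0 -0.15 0 0 0; 1.5 0 0 -0.15 0 0 0"}}

```text
time_s: 18.97
eef_pos: [0.5427, -0.0014, 0.1288]
tcp_rot: [-3.142, -0.0, 1.785]
force: [-3.6, 1.7, -0.1]
gripper_width: 0.0182
```

Emit:
{"api": "arm_command", "payload": {"steps": "1.5 0 0 -0.05 0 0 0; 1.5 0 0 -0.1 0 0 0; 1.5 0 0 -0.1 0 0 0"}}

```text
time_s: 19.22
eef_pos: [0.5427, -0.0014, 0.1278]
tcp_rot: [-3.141, -0.0, 1.785]
force: [-3.9, 0.8, 1.0]
gripper_width: 0.0179
```

Emit:
{"api": "arm_command", "payload": {"steps": "1.5 0 0 -0.05 0 0 0; 1.5 0 0 -0.1 0 0 0; 1.5 0 0 -0.15 0 0 0; 1.5 0 0 -0.2 0 0 0; 1.5 0 0 -0.2 0 0 0"}}

```text
time_s: 19.63
eef_pos: [0.5427, -0.0014, 0.1257]
tcp_rot: [-3.141, -0.0, 1.785]
force: [-3.9, 1.8, 0.5]
gripper_width: 0.0182
```

Emit:
{"api": "arm_command", "payload": {"steps": "1.5 0 0 -0.05 0 0 0; 1.5 0 0 -0.1 0 0 0; 1.5 0 0 -0.15 0 0 0; 1.5 0 0 -0.2 0 0 0; 1.5 0 0 -0.2 0 0 0"}}

```text
time_s: 20.05
eef_pos: [0.5428, -0.0014, 0.1238]
tcp_rot: [-3.142, -0.0, 1.785]
force: [-4.8, 0.6, 0.7]
gripper_width: 0.018
```

Emit:
{"api": "arm_command", "payload": {"steps": "1.5 0 0 -0.05 0 0 0; 1.5 0 0 -0.1 0 0 0; 1.5 0 0 -0.15 0 0 0; 1.5 0 0 -0.2 0 0 0; 1.5 0 0 -0.2 0 0 0"}}

```text
time_s: 20.47
eef_pos: [0.5427, -0.0014, 0.1218]
tcp_rot: [-3.142, -0.0, 1.785]
force: [-4.2, 1.5, 0.3]
gripper_width: 0.018
```

Emit:
{"api": "arm_command", "payload": {"steps": "1.5 0 0 -0.05 0 0 0; 1.5 0 0 -0.1 0 0 0; 1.5 0 0 -0.15 0 0 0; 1.5 0 0 -0.2 0 0 0; 1.5 0 0 -0.25 0 0 0; 1.5 0 0 -0.3 0 0 0; 1.5 0 0 -0.35 0 0 0; 1.5 0 0 -0.4 0 0 0; 1.5 0 0 -0.45 0 0 0; 1.5 0 0 -0.5 0 0 0; 1.5 0 0 -0.55 0 0 0; 1.5 0 0 -0.55 0 0 0"}}

```text
time_s: 21.47
eef_pos: [0.5427, -0.0014, 0.1162]
tcp_rot: [-3.141, -0.0, 1.785]
force: [-4.9, 2.4, -0.4]
gripper_width: 0.0181
```

Emit:
{"api": "arm_command", "payload": {"steps": "1.5 0 0 -0.05 0 0 0; 1.5 0 0 -0.1 0 0 0; 1.5 0 0 -0.1 0 0 0"}}

```text
time_s: 21.72
eef_pos: [0.5427, -0.0014, 0.1153]
tcp_rot: [-3.142, -0.0, 1.785]
force: [-4.8, 2.2, 0.7]
gripper_width: 0.0181
```

Emit:
{"api": "arm_command", "payload": {"steps": "1.5 0 0 -0.05 0 0 0; 1.5 0 0 -0.1 0 0 0; 1.5 0 0 -0.1 0 0 0"}}

```text
time_s: 21.97
eef_pos: [0.5428, -0.0014, 0.1143]
tcp_rot: [3.142, -0.0, 1.785]
force: [-4.0, 3.3, 1.0]
gripper_width: 0.0181
```

Emit:
{"api": "arm_command", "payload": {"steps": "1.5 0 0 -0.05 0 0 0; 1.5 0 0 -0.1 0 0 0; 1.5 0 0 -0.1 0 0 0"}}

```text
time_s: 22.22
eef_pos: [0.5428, -0.0014, 0.1133]
tcp_rot: [3.142, -0.0, 1.785]
force: [-3.6, 2.2, -0.1]
gripper_width: 0.0184
```

Emit:
{"api": "arm_command", "payload": {"steps": "1.5 0 0 -0.05 0 0 0; 1.5 0 0 -0.1 0 0 0; 1.5 0 0 -0.1 0 0 0"}}

```text
time_s: 22.47
eef_pos: [0.5427, -0.0014, 0.1123]
tcp_rot: [-3.142, -0.0, 1.785]
force: [-3.5, 1.8, 0.4]
gripper_width: 0.018
```

Emit:
{"api": "arm_command", "payload": {"steps": "1.5 0 0 -0.05 0 0 0; 1.5 0 0 -0.1 0 0 0; 1.5 0 0 -0.1 0 0 0"}}

```text
time_s: 22.72
eef_pos: [0.5428, -0.0014, 0.1114]
tcp_rot: [3.141, 0.0, 1.785]
force: [-4.6, 2.3, 1.5]
gripper_width: 0.0181
```

Emit:
{"api": "arm_command", "payload": {"steps": "1.5 0 0 -0.05 0 0 0; 1.5 0 0 -0.1 0 0 0; 1.5 0 0 -0.1 0 0 0"}}

```text
time_s: 22.97
eef_pos: [0.5429, -0.0014, 0.1107]
tcp_rot: [3.141, 0.0, 1.785]
force: [-6.3, 3.0, 7.3]
gripper_width: 0.0181
```

Emit:
{"api": "arm_command", "payload": {"steps": "1.5 0 0 -0.05 0 0 0; 1.5 0 0 -0.1 0 0 0; 1.5 0 0 -0.1 0 0 0"}}

```text
time_s: 23.22
eef_pos: [0.543, -0.0015, 0.1098]
tcp_rot: [3.141, 0.0, 1.785]
force: [-6.1, 2.2, 9.3]
gripper_width: 0.018
```

Emit:
{"api": "arm_command", "payload": {"steps": "1.5 0 0 -0.05 0 0 0; 1.5 0 0 -0.1 0 0 0; 1.5 0 0 -0.1 0 0 0"}}

```text
time_s: 23.47
eef_pos: [0.543, -0.0015, 0.1088]
tcp_rot: [3.141, 0.0, 1.785]
force: [-5.3, 1.9, 10.1]
gripper_width: 0.0184
```

Emit:
{"api": "arm_command", "payload": {"steps": "1.5 0 0 -0.07 0 0 0; 1.5 0 0 -0.14 0 0 0; 1.5 0 0 -0.21 0 0 0; 1.5 0 0 -0.28 0 0 0; 1.5 0 0 -0.35 0 0 0; 1.5 0 0 -0.42 0 0 0; 1.5 0 0 -0.49 0 0 0; 1.5 0 0 -0.49 0 0 0"}}

```text
time_s: 24.13
eef_pos: [0.543, -0.0015, 0.1039]
tcp_rot: [3.141, 0.0, 1.785]
force: [-5.1, 1.8, 8.2]
gripper_width: 0.0183
```

Emit:
{"api": "arm_command", "payload": {"steps": "1.5 0 0 -0.07 0 0 0; 1.5 0 0 -0.14 0 0 0; 1.5 0 0 -0.21 0 0 0; 1.5 0 0 -0.28 0 0 0; 1.5 0 0 -0.35 0 0 0; 1.5 0 0 -0.42 0 0 0; 1.5 0 0 -0.49 0 0 0; 1.5 0 0 -0.49 0 0 0"}}

```text
time_s: 24.8
eef_pos: [0.543, -0.0015, 0.099]
tcp_rot: [3.141, 0.0, 1.785]
force: [-6.6, 2.3, 8.6]
gripper_width: 0.018
```

Emit:
{"api": "arm_command", "payload": {"steps": "1.5 0 0 -0.07 0 0 0; 1.5 0 0 -0.14 0 0 0; 1.5 0 0 -0.21 0 0 0; 1.5 0 0 -0.28 0 0 0; 1.5 0 0 -0.35 0 0 0; 1.5 0 0 -0.35 0 0 0"}}

```text
time_s: 25.3
eef_pos: [0.543, -0.0015, 0.0955]
tcp_rot: [3.141, 0.0, 1.785]
force: [-5.3, 1.9, 8.3]
gripper_width: 0.0181
```

```bash
python3 shot.py w13; python3 -c "
import cv2;a=cv2.imread('pics/w13.png');cv2.imwrite('pics/w13b.png',cv2.resize(a,None,fx=1.5625,fy=1.5625,interpolation=cv2.INTER_CUBIC))"
```

```text
25.3 [ 0.54302365 -0.00145824  0.09549305] [3.14090282e+00 3.40684948e-04 1.78525241e+00] [-5.29574066  1.92553187  8.34569677] 0.018146199007373933
```

View pics/w13b.png

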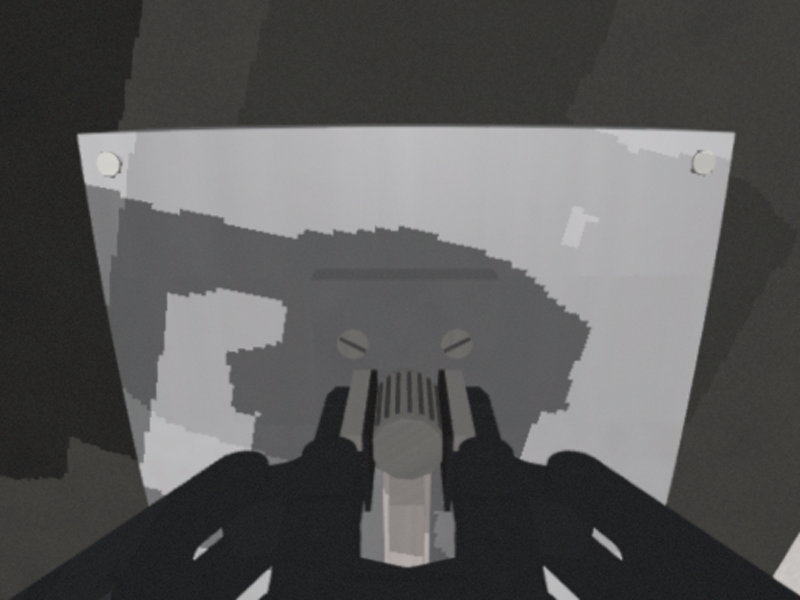

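Emit:
{"api": "arm_command", "payload": {"steps": "1.5 0 0 -0.06 0 0 0; 1.5 0 0 -0.12 0 0 0; 1.5 0 0 -0.18 0 0 0; 1.5 0 0 -0.24 0 0 0; 1.5 0 0 -0.3 0 0 0; 1.5 0 0 -0.3 0 0 0"}}

```text
time_s: 25.85
eef_pos: [0.543, -0.0014, 0.0925]
tcp_rot: [3.141, 0.0, 1.785]
force: [-5.3, 2.6, 9.3]
gripper_width: 0.018
```

Emit:
{"api": "arm_command", "payload": {"steps": "1.5 0 0 -0.03 0 0 0; 1.5 0 0 -0.06 0 0 0; 1.5 0 0 -0.06 0 0 0"}}

```text
time_s: 26.1
eef_pos: [0.543, -0.0014, 0.0919]
tcp_rot: [3.141, 0.0, 1.785]
force: [-6.1, 1.8, 9.6]
gripper_width: 0.018
```

Emit:
{"api": "arm_command", "payload": {"steps": "1.5 0 0 -0.03 0 0 0; 1.5 0 0 -0.05 0 0 0; 1.5 0 0 -0.05 0 0 0"}}

```text
time_s: 26.35
eef_pos: [0.543, -0.0015, 0.0915]
tcp_rot: [3.141, 0.0, 1.785]
force: [-5.2, 2.5, 9.1]
gripper_width: 0.0179
```

Emit:
{"api": "arm_command", "payload": {"steps": "1.5 0 0 -0.03 0 0 0; 1.5 0 0 -0.04 0 0 0; 1.5 0 0 -0.04 0 0 0"}}

```text
time_s: 26.6
eef_pos: [0.5431, -0.0014, 0.0913]
tcp_rot: [3.141, 0.0, 1.785]
force: [-7.5, 1.5, 15.1]
gripper_width: 0.0179
```

Emit:
{"api": "arm_command", "payload": {"steps": "1.5 0 0 -0.03 0 0 0; 1.5 0 0 -0.04 0 0 0; 1.5 0 0 -0.04 0 0 0"}}

```text
time_s: 26.85
eef_pos: [0.5432, -0.0015, 0.0912]
tcp_rot: [3.14, 0.001, 1.785]
force: [-7.7, 2.9, 20.1]
gripper_width: 0.0181
```

Emit:
{"api": "arm_command", "payload": {"steps": "1.5 0 0 0.04 0 0 0; 1.5 0 0 0.04 0 0 0; 2.2 0 0 0.04 0 0 0; 3 0 0 0.04 0 0 0; 4 0 0 0.04 0 0 0; 4 0 0 0.04 0 0 0; 4 0 0 0.04 0 0 0; 4 0 0 0.5 0 0 0; 4 0 0 2 0 0 0; 4 0 0 4 0 0 0; 4 0 0 6 0 0 0; 4 0 0 6 0 0 0; 4 0 0 6 0 0 0"}}

```text
time_s: 27.93
eef_pos: [0.5435, -0.0015, 0.1513]
tcp_rot: [3.139, 0.001, 1.785]
force: [-0.1, -0.2, 0.1]
gripper_width: 0.0403
```

```bash
python3 shot.py w14; python3 -c "
import cv2;a=cv2.imread('pics/w14.png');cv2.imwrite('pics/w14b.png',cv2.resize(a,None,fx=1.5625,fy=1.5625,interpolation=cv2.INTER_CUBIC))
from h import *
im=eyes.get_image('scene'); cv2.imwrite('pics/s14.png',cv2.resize(im[170:290,190:350],None,fx=5,fy=5,interpolation=cv2.INTER_CUBIC))"
```

```text
27.9333 [ 0.54346117 -0.00145328  0.15132419] [3.13924634e+00 8.25575909e-04 1.78523761e+00] [-0.07468668 -0.16758593  0.06270871] 0.04029979989395352
```

View pics/w14b.png

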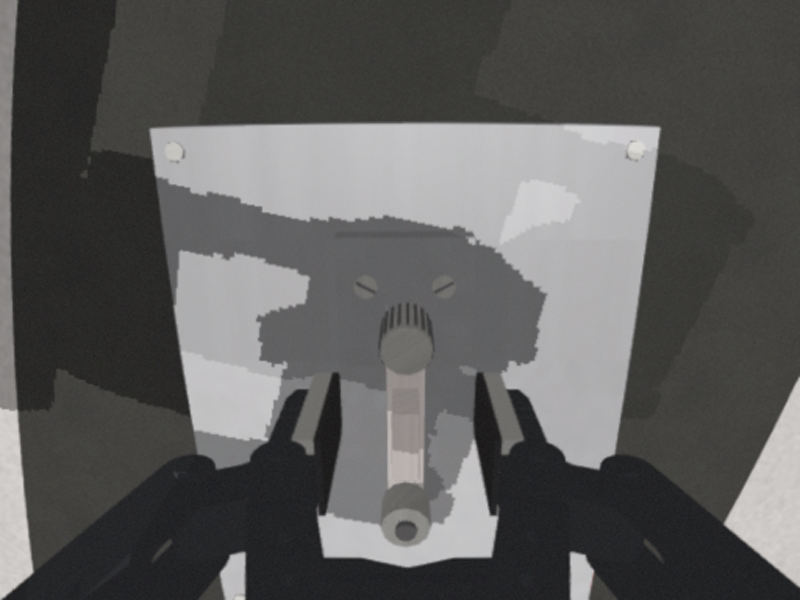

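View pics/s14.png

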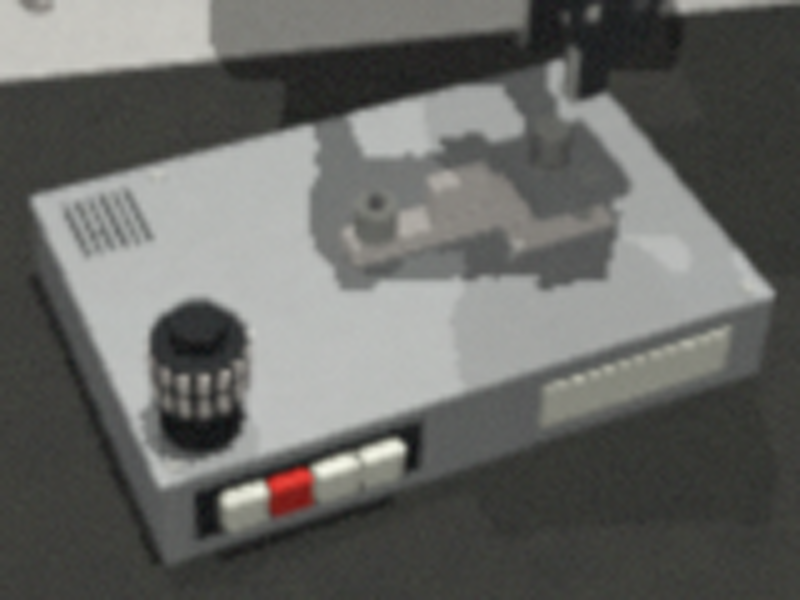

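Emit:
{"api": "arm_command", "payload": {"steps": "4 0 -2 2 0 0 0; 4 0 -5 4 0 0 0; 4 0 -8 6 0 0 0; 4 0 -10 8 0 0 0; 4 0 -12 10 0 0 0; 4 0 -12 10 0 0 0; 4 0 -12 10 0 0 0; 4 0 -12 10 0 0 0"}}

```text
time_s: 28.7
eef_pos: [0.5421, -0.1209, 0.2489]
tcp_rot: [-3.14, -0.001, 1.785]
force: [-0.2, 0.2, -0.6]
gripper_width: 0.0401
```

```bash
python3 shot.py w15; python3 -c "
import cv2;a=cv2.imread('pics/w15.png');cv2.imwrite('pics/w15b.png',cv2.resize(a,None,fx=1.5625,fy=1.5625,interpolation=cv2.INTER_CUBIC));cv2.imwrite('pics/w15c.png',cv2.resize(a[60:180,200:320],None,fx=5,fy=5,interpolation=cv2.INTER_CUBIC))
a=cv2.imread('pics/w14.png');cv2.imwrite('pics/w14c.png',cv2.resize(a[180:260,220:300],None,fx=7,fy=7,interpolation=cv2.INTER_CUBIC))
from h import *
im=eyes.get_image('scene'); cv2.imwrite('pics/s15.png',cv2.resize(im[180:250,230:350],None,fx=6.6,fy=6.6,interpolation=cv2.INTER_CUBIC));cv2.imwrite('pics/s15f.png',im)"
```

```text
28.7 [ 0.54213896 -0.12091444  0.24894678] [-3.13994320e+00 -1.19022813e-03  1.78488219e+00] [-0.2445216   0.22690794 -0.60260303] 0.04010416669011476
```

View pics/w15c.png

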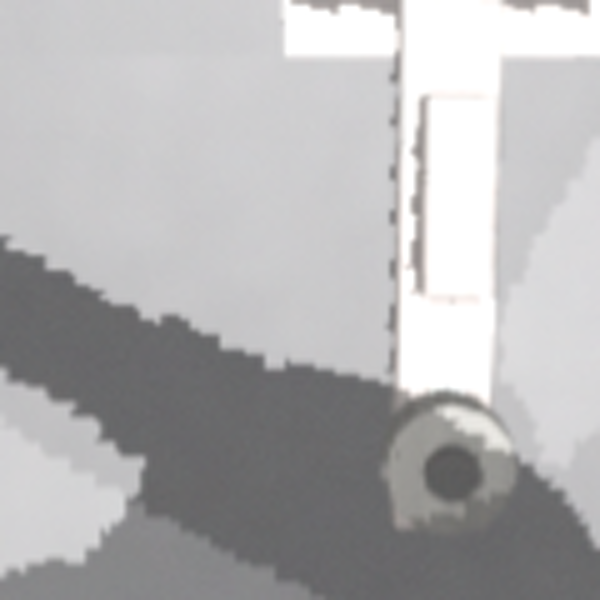

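View pics/s15.png

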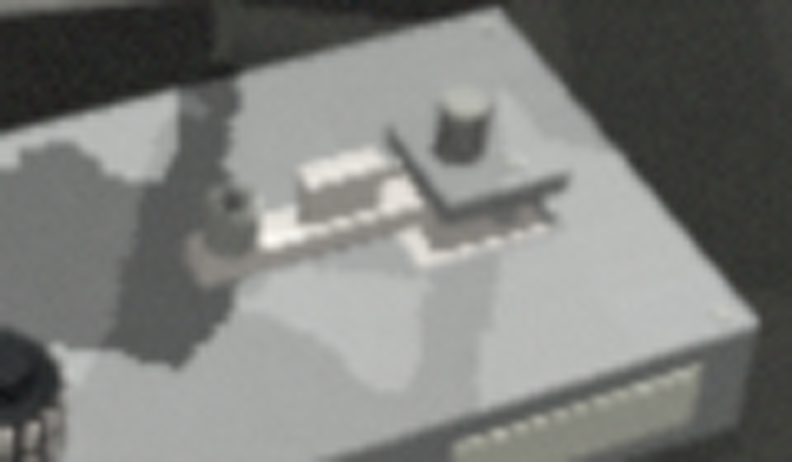

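View pics/w14c.png

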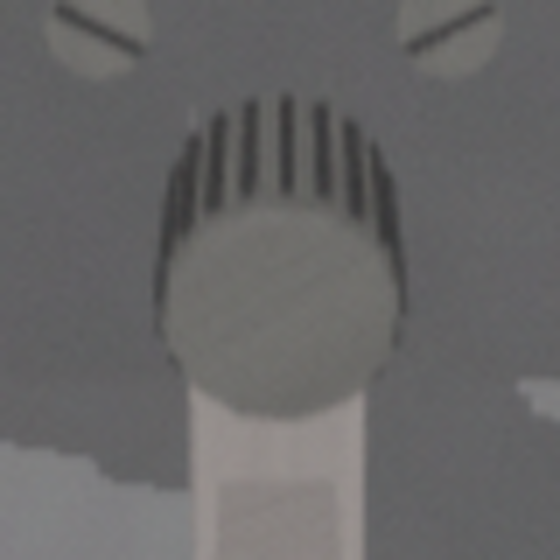

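Run:
```python
from h import *
C=cal("scene"); b=np.array([467,101])/6.6+[229.5,179.5]; s=np.array([460,152])/6.6+[229.5,179.5]
print("head top seen",b,"pred z=.116",proj([[.5425,-.001,.116]],C),"base centre-ish",s,proj([[.5425,-.001,.088]],C))
print(ctrl.get_obs()["force"]); ctrl.close_job()
```

```text
head top seen [300.25757576 194.8030303 ] pred z=.116 [[300.18374509 195.06631274]] base centre-ish [299.1969697  202.53030303] [[299.31481467 202.94869705]]
[ 0.61360896  0.33447045 -0.68937388]
the job is handed in; nothing more can be done
```

The hinge pin is fully home and released, and I've handed the job in at about 29 s of the 72 s allowed.

- **Roller arm:** I gripped it by its tab and slid it along the deck until its eye pressed on both posts. The push built to about 12 N, shared between the two posts. I eased off before letting go, and the arm has stayed straight.
- **Pin and top plate:** I took the long pin from the rack hole nearer the projector. Its nose went into the plate's hole without contact. I then dragged the plate about 7 mm into line, against 4–5 N.
- **Driving it home:** The pin passed freely through the eye and into the deck. It pushed the plug down at a steady 8–10 N until the head met the plate. The gripper was then at 91.2 mm, against 91.3 mm predicted, and I let the force rise only to about 20 N.

**Last checks:**
- In the scene picture the top of the pin's head is within half a pixel of where a seated pin should be, and no shank shows above the plate.
- The gripper is clear of everything and its force reading is near zero.
- I never touched the short pin, lens, canister or screwdriver. I took no final close-up of any of them.

**One disagreement:** The deck-hole position estimated from the projector's edges was about 2–4 mm off in y from where the eye met the posts. I used the position from that contact, and the pin went in there freely. I inferred the plug's depth from the pin's travel and never saw it.

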